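Press brass inserts into handle blanks on an arbor press

ROBOT

A 6-joint arm with a two-finger parallel gripper is mounted at the origin on the work surface. World frame = base frame: x ahead of the robot, y to its left, z up, the work surface at z = 0. Lengths are in m, angles in degrees, forces in N, time in s.
With the tool pointing down it reaches from about 0.25 to 0.85 m from the base axis. Payload 12.5 kg.
Tool frame: the origin (TCP) lies midway between the tips of the shut fingers; the grasp point (between the pads) lies r.tcp_to_grasp behind it (r.tcp_to_grasp is the distance from the TCP to the grasp point, in m); z points along the fingers, y is the direction in which the jaws open and shut (so a half turn about z gives the same grasp; the last joint's range is limited). The gripper opens to 93 mm and grips with 3 to 60 N. Pads are 15 mm wide; open, the fingers measure 128 mm over their backs; the gripper's body (75 mm by 188 mm) begins 65 mm behind the grasp point.
Start: joints at [61.043, 20.094, 94.641, -0, 65.266, -4.847], TCP at [0.225, 0.502, 0.219] pointing down, gripper open.
Joint ranges: [-157.81, 157.81], [-45, 120.19], [0.68, 151.7], [-89.99, 269.99], [4.06, 180], [-164.3, 164.3]. Speed limits (degrees/s): [127.2, 127.2, 159.86, 180, 180, 180].

INTERFACE

Orientations are given as [roll, pitch, yaw] about the fixed x, y, z axes, in that order (R = Rz(yaw) Ry(pitch) Rx(roll)).
In Python, from workcell import r gives the robot as it stands.
- The arm moves only by the shell command python3 -m creep 'ROWS' [FORCE]. ROWS is JSON, a list that holds one entry, the list of rows, each a list of 5 numbers: the opening, from 0 (shut) to 1 (fully open), then the shift along the tool's x, y, z in m, then the turn about the tool's z in degrees. A call has 1 to 20 rows; each row shifts and turns the commanded pose from where the row before left it, along the tool's axes as they then stand; what a row does not reach is not made up. A row lasts 1/8 s, in which the tool goes at most 62.5 mm and 10.7 degrees, less where a joint would pass 70% of its speed; a pose out of reach is approached as far as the arm can. A call with a gripper value outside its range is refused whole. The fingers move at their own pace and stop on an object; FORCE is the grip in N (left out, the last holds). Time passes only in rows, so rows that do not move let the fingers close. It gives the time, the measured TCP pose, the force and the opening at its end, in the units of the state.
- r.observe(): the state, without advancing time (a new reading comes with each control period).
- r.grab_frame(name): name is "side" or "top"; returns a dict with "pixels" (480x640x3 uint8, red, green, blue), "z_map" (480x640 float32, m along the optical axis (not along the pixel's ray), 0 where there is no reading), "mtx" (3x3 intrinsics, pixels), "R" (3x3) and "t" (3): a world point X has camera coordinates R X + t. Camera axes: x right, y down, z forward; pixel columns grow to the right and rows downward; lengths in m; the calibration is good to about 2 mm. A picture is of the moment at which its call begins.
- r.close_job(): hands the job in, once; it reports no verdict.
Trained networks look in a picture, given as the dict that the camera call returned (one of the last four; its "shot" number tells which), for a name from the list of things; names that differ only in an ending like _2 or _b are one class to them, and where a whole thing is asked for, a point or a joint stands for the part that bears it (a point fixed in the world has none). Each returns a list of dicts, best first, with "confidence" (0 to 1); they miss things now and then, are a little off and sometimes report something else, mostly with a low value. They report only what shows in the picture. A call takes as long as a camera call. They do not tell look-alikes from the thing itself.
- r.find_in(picture, target): "at" ([x, y, z] in m, in world coordinates, good to about 4 mm: the middle of the surface that is visible of it).
- r.silhouettes(picture, target): "mask" (480x640 bool, what is visible of it).
- r.pinpoint(picture, target): "at" ([x, y, z] in m, in world coordinates, good to about 4 mm: a listed point, or the origin of a listed thing).
The state is a dict: "t": time; "joint_positions": joint angles; "qvel": joint speeds; "effort": joint torques, N m; "ee_pos": TCP position; "tool_rot": TCP orientation; "ft_force": force on the tool from outside, world axes, zero at the start; "torque": the same for the moment, N m; "opening": opening from 0.0 (shut) to 1.0 (fully open).
Only numpy, scipy, OpenCV 4.12 (cv2) and the standard library are available. Lean on these libraries where they do the work, as an engineer would, in place of code of your own. Each camera call takes 0.05 s, during which the arm holds its last target.

TASK

Set up the arbor press by seating the aluminium support plate squarely on the two pegs of its foot. Then take each wooden handle blank on the bench in turn, slide it along the plate until its brass insert is centred under the ram nose, and pull the lever right down so that the press drives the insert home, sunk below the face of the wood (never push an insert in with the gripper). Lay every finished blank flat in the brown wooden tray, insert side up, and leave the plate on its pegs, the lever back up and the other things on the bench undisturbed.

Things in the scene. Friction and masses are not known exactly. Their poses are not given: they have to be found in the camera images.
- press: grey fixed arbor press (mm); origin on the bench under the ram axis. Foot x +-75, y -200 to +50, top 30 high; column 56 x 60 at y -160; head x +-22, y -135 to +30, from 140 to 250 high, ram out of its top to 310. Throat open to +x, -x, +y; work is fed along press x from its -x (robot) side. Two pegs, 10 dia, tapered tops, stand 10 above the foot at x -40 and +20, y 0
- press_seat (a point): point on top of the press foot (30 above the bench, press x -45 mm, y 0) where the middle of the plate's underside lies when seated on the two pegs; same axes as the press, and as the plate when seated
- nose_tip (a point): middle of the flat round end (12 mm dia) of the ram nose: 80 mm above the bench with the lever up, 60 with it right down. The nose is 18 long, below the 20 x 20 ram
- lever (a joint): rad: 0 = up at rest (sprung, returns when let go), 1.0 = right down on its stop; ram falls 20 mm per rad. Turns in the press y-z plane about a hub at press x 45, y -30, height 190 mm; arm 170 long, towards +y, 50 deg above level at 0, 7 deg below at 1.0. Ball needs about 2 to 5 N, some 3 N more while driving an insert
- lever_ball (a point): centre of the black ball (26 mm dia) on the end of the lever arm (bar 12 dia), at press x 51 mm; push it down from above
- plate: loose aluminium support plate, T-shaped, 15 mm thick, 160 long in x, about 0.6 kg, origin mid underside: wide part x -10 to +80, y +-60; narrow tail x -80 to -10, y +-30, to hold it by. Two 12 dia through holes at x +5 and +65, y 0, for the press pegs. Seated: wide part under the ram, tail to -x, top 45 above the bench, covering press x -125 to +35, tail overhanging the foot
- tray: fixed open brown wooden tray, outside 190 (x) x 250 (y) x 32 mm, walls and floor 6 thick; origin mid underside
- blank1: loose beech handle blank 140 (x) x 36 (y) x 18 mm, about 0.09 kg, origin mid underside; -x end round with a dark hole mark, +x end square. In its top at x +42, y 0 is a round recess 22 dia, 6.5 deep, where the brass insert stands; the 12 mm nose must go into it. Two or three blanks are present (an absent one reads None)
- insert1 (a joint): how far (m) the brass insert of blank1 has been driven: 0 at the start (flange 19 mm dia, its top 7 mm above the wood), 0.010 fully home (top 3 mm below the wood). Takes about 25 N and stays where it is pushed
- insert1_top (a point): middle of the flange top of the insert in blank1
- blank2: loose beech handle blank 140 (x) x 36 (y) x 18 mm, about 0.09 kg, origin mid underside; -x end round with a dark hole mark, +x end square. In its top at x +42, y 0 is a round recess 22 dia, 6.5 deep, where the brass insert stands; the 12 mm nose must go into it. Two or three blanks are present (an absent one reads None)
- insert2 (a joint): how far (m) the brass insert of blank2 has been driven: 0 at the start (flange 19 mm dia, its top 7 mm above the wood), 0.010 fully home (top 3 mm below the wood). Takes about 25 N and stays where it is pushed
- insert2_top (a point): middle of the flange top of the insert in blank2
- blank3: loose beech handle blank 140 (x) x 36 (y) x 18 mm, about 0.09 kg, origin mid underside; -x end round with a dark hole mark, +x end square. In its top at x +42, y 0 is a round recess 22 dia, 6.5 deep, where the brass insert stands; the 12 mm nose must go into it. Two or three blanks are present (an absent one reads None)
- insert3 (a joint): how far (m) the brass insert of blank3 has been driven: 0 at the start (flange 19 mm dia, its top 7 mm above the wood), 0.010 fully home (top 3 mm below the wood). Takes about 25 N and stays where it is pushed
- insert3_top (a point): middle of the flange top of the insert in blank3
- hammer: bystander, leave alone: claw-less bench hammer, 260 long, wooden handle (mm)
- jar: bystander, leave alone: glass jar with steel lid, 60 diameter, 75 tall, standing (mm)
- driver: bystander, leave alone: screwdriver, 200 long, black handle (mm)
- tape: bystander, leave alone: black tape measure, 62 x 34 x 58 tall (mm)
- bracket: bystander, leave alone: flat black steel plate 130 x 90 x 5 with corner holes (mm)
- glue: bystander, leave alone: white glue bottle, 56 diameter, 160 tall, standing (mm)
- square: bystander, leave alone: small try square, wooden stock 75 long, steel blade 110 long (mm)
Mind the look-alikes: they are no part of the job. What is shaped like the blank2 but purple is not meant.

How it is judged (in metres and radians):
On the way, in this order (a step that is already met when the one before it is completed fails the run):
1. the support plate sits flat on the press foot, over both pegs (distance between plate and press_seat below 0.003 m and angle between the x axis of plate and the x axis of press, either way round below 0.04 rad and angle between plate's own z axis and vertical below 0.03 rad), for 0.3 s.
2. every insert has been driven home (in any order) with the plate seated (all of step 1 and value of joint each of insert1, insert2, insert3 above 0.0085 m), for 0.2 s.
At the end, for the whole second after the job is handed in: Plate seated (within 3 mm and 0.04 rad), every insert driven over 8.5 mm (top at least 1.5 mm below the wood), lever up (under 0.1 rad), every blank at rest inside the tray walls, flat within 0.12 rad and insert side up (one on another is allowed) (all of step 2 and value of joint lever below 0.1 rad and x of blank1 in the frame of tray between -0.085 and 0.085 m and y of blank1 in the frame of tray between -0.115 and 0.115 m and z of each of blank1, blank2, blank3 in the frame of tray below 0.035 m and angle between each of blank1, blank2, blank3's own z axis and vertical below 0.12 rad and linear speed of each of blank1, blank2, blank3 below 0.02 m/s and x of blank2 in the frame of tray between -0.085 and 0.085 m and y of blank2 in the frame of tray between -0.115 and 0.115 m and x of blank3 in the frame of tray between -0.085 and 0.085 m and y of blank3 in the frame of tray between -0.115 and 0.115 m); the robot touches nothing.
It fails at once if an insert is pushed hard (over 15 N) by the gripper (contact force between any of the fingers, the arm and insert1 above 15 N or contact force between any of the fingers, the arm and insert2 above 15 N or contact force between any of the fingers, the arm and insert3 above 15 N).
It fails at once if a bystander is moved by more than 4 cm (distance of any of hammer, jar, driver, tape, bracket, glue, square from where it was at the start of the episode above 0.04 m).
Of blank1, blank2, blank3 only 2 to 3 are there at a start; the rules pass over those that are not, and their reading is None.
At some moment in a run one of blank1, blank2, blank3 may be knocked a few centimetres aside while the robot is not near it.
Once in a run the grip may slacken for a moment while it holds something.
It also fails if it takes over 210 s, if anything falls off the work surface, if the arm or the gripper's body presses on something with over 40 N, if the wrist force passes 120 N, or if a joint passes its speed limit or range.

## Working session

There is one attempt and no reset: what is moved stays moved. The work goes in short steps, Python scripts to look and compute and a shell command to move; the robot and the scene stay as the last step left them, time stands still between calls to the robot, and variables do not carry over. Pictures are saved under pics/ and viewed, and the job is handed in when it is done.

```bash
ls -la; mkdir -p pics; cat > h.py <<'E'
from workcell import r
import numpy as np, cv2
def save(name, cam, f=None):
    f=f or r.grab_frame(cam); cv2.imwrite('pics/'+name+'.png', f['pixels'][:,:,::-1]); return f
def proj(f,X):
    c=f['R']@np.array(X)+f['t']; p=f['mtx']@c; return p[:2]/p[2]
def unproj(f,u,v,z=None):
    d=f['z_map'][int(v),int(u)] if z is None else z
    c=np.linalg.inv(f['mtx'])@np.array([u,v,1.])*d
    return np.array(f['R']).T@(c-f['t'])
def ray(f,u,v,h):
    "point on the pixel ray at world height h"
    R=np.array(f['R']); o=-R.T@f['t']; d=R.T@(np.linalg.inv(f['mtx'])@np.array([u,v,1.]))
    return o+d*(h-o[2])/d[2]
def cloud(f):
    v,u=np.mgrid[0:480,0:640]; z=f['z_map']
    K=f['mtx']; c=np.stack([(u-K[0,2])/K[0,0]*z,(v-K[1,2])/K[1,1]*z,z],-1)
    return (c-f['t'])@np.array(f['R'])
E
python3 - <<'E'
from h import *
for c in('side','top'):
    f=save(c+'0',c); print(c,f['mtx'].round(1).tolist(),(-np.array(f['R']).T@f['t']).round(3),np.array(f['R']).round(2).tolist())
print(r.observe(), r.tcp_to_grasp)
E
```

```text
total 12
drwxr-xr-x  3 agent agent 4096 Dec  6 20:06 .
drwxr-xr-x 23 root  root  4096 Dec  6 20:06 ..
drwxr-xr-x  2 agent agent 4096 Dec  6 20:06 pics
side [[517.2, 0.0, 318.6], [0.0, 517.2, 239.3], [0.0, 0.0, 1.0]] [0.198 1.189 1.162] [[-0.97, -0.24, 0.0], [-0.15, 0.59, -0.8], [0.19, -0.77, -0.6]]
top [[486.1, 0.0, 318.9], [0.0, 486.1, 237.3], [0.0, 0.0, 1.0]] [ 0.341 -0.028  1.535] [[0.03, -1.0, 0.01], [-0.99, -0.03, -0.12], [0.12, -0.01, -0.99]]
{'t': 0.1, 'joint_positions': array([ 6.10396922e+01,  2.01227177e+01,  9.46718624e+01, -1.44299502e-03,
        6.52664819e+01, -4.84745882e+00]), 'qvel': array([-0.05902604, -0.02740693, -0.0601778 ,  0.03875041, -0.05772667,
       -0.01220817]), 'effort': array([ 2.09322185e-03, -4.98021162e+01, -2.85697836e+01,  7.01170648e-02,
        2.38226907e-02, -5.62097603e-05]), 'ee_pos': array([0.22453062, 0.50174744, 0.21815067]), 'tool_rot': array([-1.79939046e+02, -3.85464827e-03,  1.55887753e+02]), 'ft_force': array([ 1.03438294,  0.56517967, -0.29850849]), 'torque': array([ 0.05084663, -0.04967708,  0.02412871]), 'opening': 1.0012267177070535} 0.0188
```

View pics/side0.png

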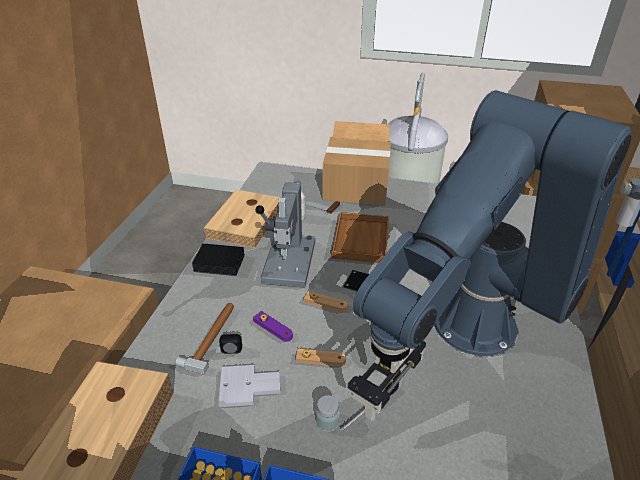

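View pics/top0.png

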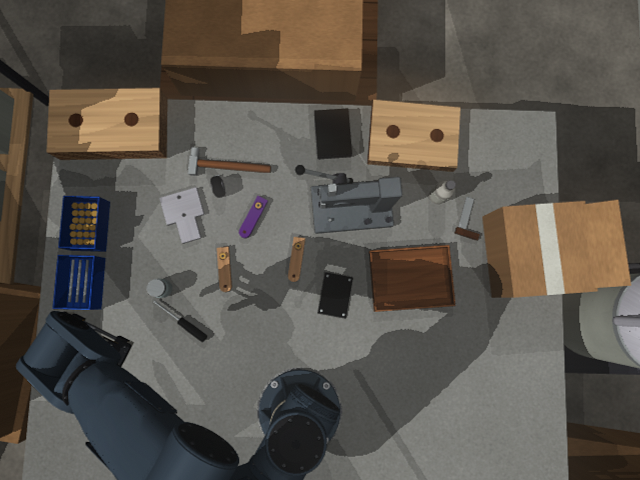

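```bash
python3 - <<'E'
from h import *
fs=[r.grab_frame('top'),r.grab_frame('side')]
for n in ['press','press_seat','nose_tip','lever_ball','plate','tray','blank1','insert1_top','bracket','hammer','square','driver','jar','glue','tape']:
    for c,f in zip('TS',fs):
        print(n,c,[(np.round(d['at'],3).tolist(),round(d['confidence'],2),proj(f,d['at']).astype(int).tolist()) for d in r.pinpoint(f,n)])
E
```

```text
press T [([0.624, -0.074, 0.001], 0.78, [328, 209])]
press S [([0.626, -0.071, 0.002], 0.95, [284, 275])]
press_seat T [([0.58, -0.085, 0.03], 0.55, [331, 221])]
press_seat S [([0.582, -0.078, 0.029], 0.88, [297, 269]), ([0.262, 0.381, 0.0], 0.19, [368, 409])]
nose_tip T []
nose_tip S [([0.626, -0.075, 0.081], 0.56, [284, 256]), ([0.463, 0.027, 0.004], 0.27, [324, 302])]
lever_ball T [([0.668, 0.015, 0.32], 0.55, [298, 168]), ([0.462, 0.024, -0.0], 0.47, [296, 258]), ([0.35, -0.099, -0.003], 0.16, [334, 295])]
lever_ball S [([0.669, 0.014, 0.321], 0.76, [257, 208])]
plate T [([0.586, 0.384, 0.006], 0.78, [184, 216])]
plate S [([0.584, 0.381, -0.001], 0.63, [250, 385])]
tray T [([0.413, -0.337, 0.003], 0.59, [410, 277])]
tray S [([0.413, -0.335, -0.0], 0.77, [360, 239]), ([0.364, 0.44, 0.0], 0.7, [324, 420])]
blank1 T [([0.463, 0.026, -0.004], 0.6, [295, 258]), ([0.592, 0.164, -0.004], 0.57, [253, 217]), ([0.426, 0.252, 0.001], 0.55, [223, 268])]
blank1 S [([0.46, 0.026, 0.004], 0.93, [325, 302]), ([0.589, 0.167, 0.003], 0.82, [273, 327]), ([0.422, 0.248, -0.0], 0.72, [320, 358])]
ins
[... 313 characters left out ...]
r T [([0.749, 0.246, 0.0], 0.58, [230, 168])]
hammer S [([0.756, 0.248, 0.001], 0.69, [211, 337])]
square T [([0.561, -0.52, 0.0], 0.66, [467, 232]), ([0.754, 0.245, -0.003], 0.57, [230, 167])]
square S [([0.56, -0.518, 0.0], 0.73, [332, 207])]
driver T [([0.26, 0.382, 0.003], 0.79, [178, 320]), ([0.681, -0.426, -0.002], 0.43, [437, 195])]
driver S [([0.261, 0.379, 0.005], 0.52, [368, 408]), ([0.465, 0.252, 0.024], 0.51, [305, 351])]
jar T [([0.361, 0.434, -0.001], 0.64, [164, 287])]
jar S [([0.361, 0.437, 0.001], 0.7, [326, 419])]
glue T [([0.683, -0.421, -0.001], 0.66, [436, 194])]
glue S [([0.68, -0.423, -0.002], 0.58, [297, 216])]
tape T [([0.681, 0.28, 0.0], 0.71, [218, 188])]
tape S []
```

```bash
python3 - <<'E'
from h import *
f=r.grab_frame('top'); g=r.grab_frame('side')
a=f['pixels'][140:330,140:400]; b=g['pixels'][170:430,180:400]
cv2.imwrite('pics/zt.png',cv2.resize(a,None,fx=3,fy=3,interpolation=cv2.INTER_CUBIC)[:,:,::-1])
cv2.imwrite('pics/zs.png',cv2.resize(b,None,fx=2.3,fy=2.3,interpolation=cv2.INTER_CUBIC)[:,:,::-1])
for c,F in zip('TS',(f,g)):
  P=cloud(F)
  for n in('plate','press','blank1','tray'):
    for d in r.silhouettes(F,n):
        m=d['mask']; p=P[m&(F['z_map']>0)]; vu=np.argwhere(m).mean(0)
        print(c,n,round(d['confidence'],2),m.sum(),vu[::-1].round(),p.mean(0).round(3),'z',np.percentile(p[:,2],[5,50,95]).round(3))
E
```

```text
T plate 0.66 1607 [183. 213.] [0.598 0.386 0.013] z [0.003 0.014 0.019]
T plate 0.19 447 [442. 192.] [ 0.671 -0.413  0.095] z [0.013 0.103 0.159]
T press 0.92 4524 [352. 202.] [ 0.618 -0.136  0.141] z [0.023 0.164 0.276]
T blank1 0.68 513 [252. 217.] [0.589 0.167 0.017] z [0.009 0.017 0.024]
T blank1 0.65 502 [296. 258.] [0.463 0.026 0.017] z [0.01  0.016 0.024]
T blank1 0.6 437 [441. 192.] [ 0.67  -0.411  0.096] z [0.019 0.103 0.159]
T blank1 0.56 558 [224. 269.] [0.424 0.248 0.016] z [0.005 0.016 0.023]
T blank1 0.56 279 [188. 327.] [0.243 0.348 0.021] z [0.012 0.021 0.029]
T tray 0.71 4956 [411. 278.] [ 0.412 -0.339  0.008] z [-0.001  0.005  0.03 ]
S plate 0.67 1910 [245. 385.] [0.595 0.393 0.012] z [0.004 0.013 0.017]
S press 0.86 3570 [288. 241.] [ 0.624 -0.114  0.113] z [0.019 0.035 0.262]
S blank1 0.8 650 [320. 357.] [0.423 0.255 0.014] z [0.002 0.015 0.021]
S blank1 0.76 541 [273. 327.] [0.586 0.175 0.014] z [0.002 0.015 0.021]
S blank1 0.7 2414 [361. 237.] [ 0.412 -0.337  0.009] z [-0.001  0.005  0.029]
S blank1 0.64 533 [326. 301.] [0.459 0.03  0.013] z [-0.001  0.014  0.021]
S tray 0.96 2423 [361. 237.] [ 0.413 -0.337  0.009] z [-0.001  0.005  0.029]
S tray 0.43 3706 [287. 241.] [ 0.625 -0.114  0.113] z [0.014 0.034 0.266]
```

View pics/zt.png

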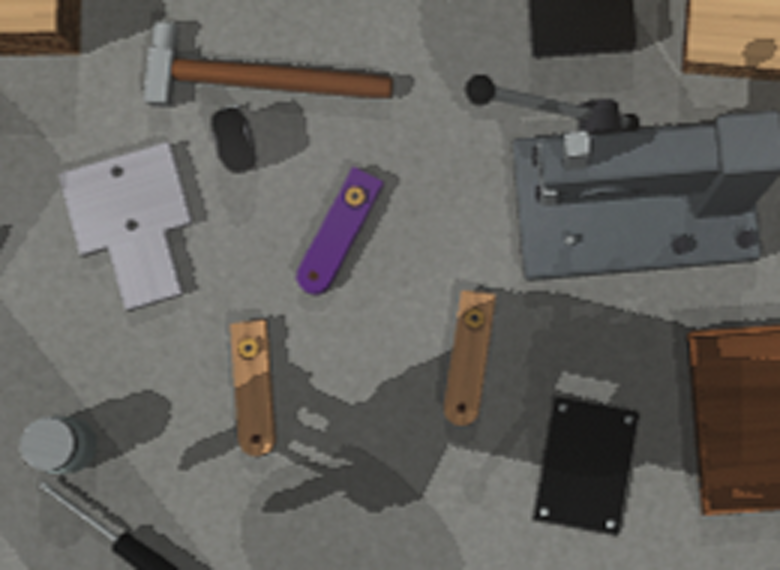

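View pics/zs.png

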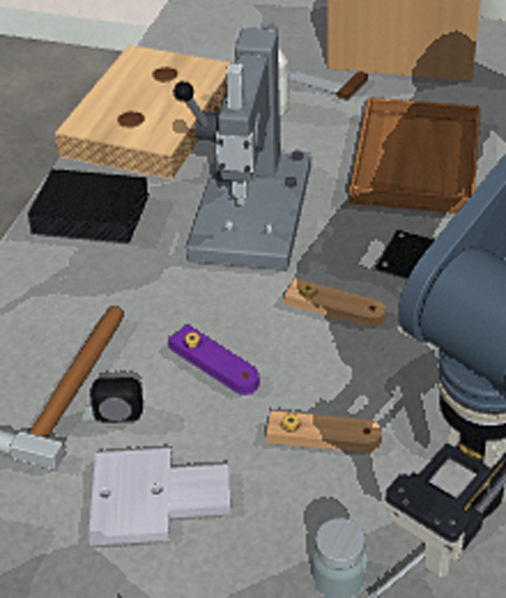

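```bash
cat > fit.py <<'E'
from h import *
from scipy.optimize import minimize
PL=[(np.array([[-10,-60],[80,-60],[80,60],[-10,60]])/1e3,0,.015),(np.array([[-80,-30],[-10,-30],[-10,30],[-80,30]])/1e3,0,.015)]
th=np.linspace(np.pi/2,3*np.pi/2,13)
BL=[(np.r_[np.array([[70,-18],[70,18]]),np.c_[-52+18*np.cos(th),18*np.sin(th)]]/1e3,0,.018)]
TR=[(np.array([[-95,-125],[95,-125],[95,125],[-95,125]])/1e3,0,.032)]
S=4
def render(f,model,p,z0=0):
    c,s=np.cos(p[2]),np.sin(p[2]); R=np.array([[c,-s],[s,c]])
    im=np.zeros((480*S,640*S),np.uint8)
    for poly,a,b in model:
        w=poly@R.T+p[:2]
        pts=np.array([proj(f,[*q,h+z0]) for h in(a,b) for q in w])
        hull=cv2.convexHull(((pts+.5)*S-.5).astype(np.float32))
        cv2.fillConvexPoly(im,np.round(hull*16).astype(np.int32),255,shift=4)
    return cv2.resize(im,(640,480),interpolation=cv2.INTER_AREA)/255.
def fit(views,model,p0,z0=0):
    def L(q):
        p=[q[0],q[1],q[2]*10]
        return sum(np.abs(render(f,model,p,z0)-m).sum() for f,m in views)
    q0=np.array([p0[0],p0[1],p0[2]/10]); best=None
    sim=np.vstack([q0,q0+[.008,0,0],q0+[0,.008,0],q0+[0,0,.015]])
    o=minimize(L,q0,method='Nelder-Mead',options=dict(initial_simplex=sim,xatol=1e-5,fatol=.1))
    sim=np.vstack([o.x,o.x+[.003,0.001,0],o.x+[-.001,.003,0],o.x+[0,0,.004]])
    o=minimize(L,o.x,method='Nelder-Mead',options=dict(initial_simplex=sim,xatol=1e-5,fatol=.1))
    return np.array([o.x[0],o.x[1],o.x[2]*10]),o.fun
def nearest(f,name,at,tol=.04):
    P=cloud(f)
    for d in r.silhouettes(f,name):
        m=d['mask']; p=P[m&(f['z_map']>0)].mean(0)
        if np.hypot(*(p[:2]-at[:2]))<tol: return m
E
python3 - <<'E'
from fit import *
f=r.grab_frame('top'); g=r.grab_frame('side')
for n,name,M,at,yaw in [('plate','plate',PL,(.59,.384),.3),('A','blank1',BL,(.424,.25),.1),('B','blank1',BL,(.462,.026),-.1),('tray','tray',TR,(.413,-.337),0)]:
    ms=[(F,nearest(F,name,at)) for F in(f,g)]
    for lab,V in(('T',ms[:1]),('S',ms[1:]),('TS',ms)):
        if any(m is None for _,m in V): continue
        p,e=fit(V,M,(*at,yaw)); print(n,lab,p[:2].round(4),np.degrees(p[2]).round(2),round(e))
E
```

```text
plate T [0.5865 0.384 ] 18.6 56
plate S [0.5854 0.3844] 18.59 75
plate TS [0.5855 0.3842] 18.58 136
A T [0.4253 0.2509] 6.89 90
A S [0.4204 0.2508] 7.08 64
A TS [0.4207 0.2505] 6.79 156
B T [0.4615 0.0259] -6.57 47
B S [0.4594 0.0277] -5.51 30
B TS [0.4605 0.0266] -5.9 84
tray T [ 0.4114 -0.3358] 5.48 96
tray S [ 0.4105 -0.3341] 5.53 112
tray TS [ 0.4113 -0.3355] 5.55 220
```

```bash
python3 - <<'E'
from fit import *
bx=lambda x0,x1,y0,y1,a,b:(np.array([[x0,y0],[x1,y0],[x1,y1],[x0,y1]])/1e3,a/1e3,b/1e3)
PR=[bx(-75,75,-200,50,0,30),bx(-28,28,-190,-130,30,250),bx(-22,22,-135,30,140,250),bx(-10,10,-10,10,80,310)]
f=r.grab_frame('top'); g=r.grab_frame('side')
for lab,F in(('T',f),('S',g)):
    m=nearest(F,'press',(.62,-.12),.08)
    p,e=fit([(F,m)],PR,(.625,-.073,.08)); print(lab,p[:2].round(4),np.degrees(p[2]).round(2),round(e))
    # restrict to foot: cloud band
    P=cloud(F); band=(np.abs(P[...,2]-.03)<.008)&m
    q=P[band]; print(len(q), q[:,2].mean())
    im=cv2.cvtColor(F['pixels'],cv2.COLOR_RGB2BGR).copy(); d=render(F,PR,p); 
    c,_=cv2.findContours((d>.5).astype(np.uint8),cv2.RETR_EXTERNAL,cv2.CHAIN_APPROX_NONE)
    im=cv2.resize(im,None,fx=5,fy=5,interpolation=cv2.INTER_CUBIC); cv2.drawContours(im,[(k*5+2) for k in c],-1,(0,0,255),1)
    cs,sn=np.cos(p[2]),np.sin(p[2])
    for x in(-.04,.02):
        w=[p[0]+cs*x,p[1]+sn*x,.04]; uv=proj(F,w); print('peg',uv.round(2)); cv2.circle(im,tuple((uv*5+2).astype(int)),2,(0,255,0),-1)
    u,v=proj(F,[p[0]-.03,p[1]-.03,.03])*5; u,v=int(u),int(v)
    cv2.imwrite(f'pics/pr{lab}.png',im[max(v-300,0):v+200,max(u-300,0):u+350])
E
```

```text
T [ 0.6252 -0.0707] 6.35 532
1777 0.028988749584706396
peg [329.03 219.28]
peg [327.37 200.41]
S [ 0.6218 -0.0729] 8.52 388
1522 0.0280559389563931
peg [297.46 267.13]
peg [279.72 266.  ]
```

View pics/prT.png

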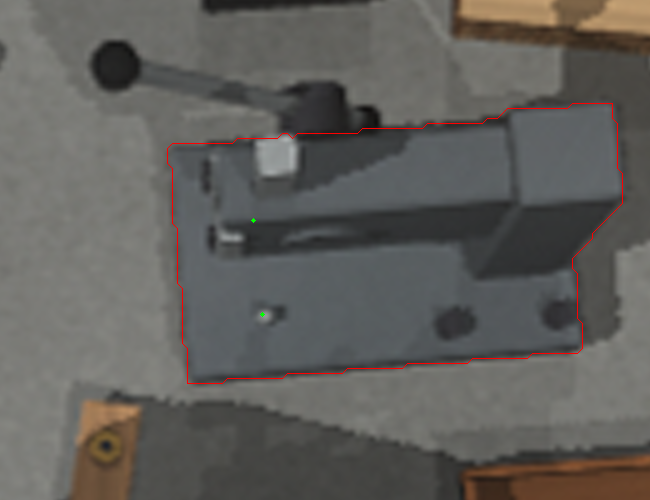

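View pics/prS.png

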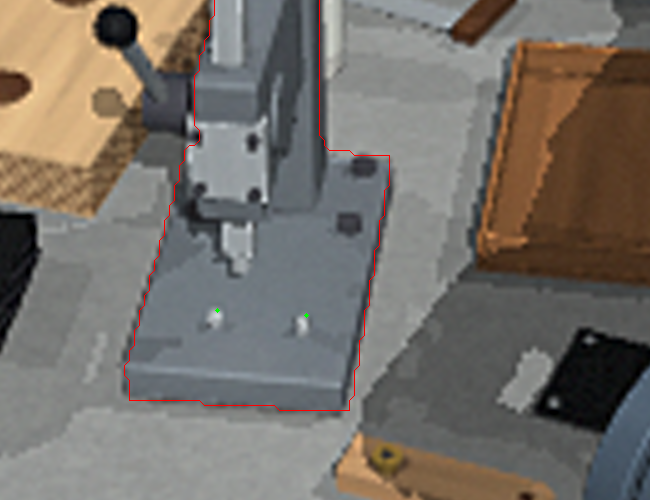

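```bash
cat > press.py <<'E'
from fit import *
bx=lambda x0,x1,y0,y1,a,b:(np.array([[x0,y0],[x1,y0],[x1,y1],[x0,y1]])/1e3,a/1e3,b/1e3)
PR=[bx(-75,75,-200,50,0,30),bx(-28,28,-190,-130,30,250),bx(-22,22,-135,30,140,250),bx(-10,10,-10,10,80,310)]
LV=[bx(20,72,-75,105,110,345)]
def pfit(fs,p0=(.625,-.073,.12)):
    V=[]
    for F in fs:
        m=nearest(F,'press',(.62,-.12),.08)
        ign=cv2.dilate((render(F,LV,p0)>0).astype(np.uint8),np.ones((5,5)))>0
        V.append((F,m,~ign))
    def L(q):
        p=[q[0],q[1],q[2]*10]
        return sum((np.abs(render(F,PR,p)-m)*k).sum() for F,m,k in V)
    q=np.array([p0[0],p0[1],p0[2]/10])
    for d in(.008,.003,.002):
        o=minimize(L,q,method='Nelder-Mead',options=dict(initial_simplex=np.vstack([q,q+[d,0,0],q+[0,d,0],q+[0,0,d]]),xatol=1e-5,fatol=.1)); q=o.x
    return np.array([q[0],q[1],q[2]*10]),o.fun
E
python3 - <<'E'
from press import *
f=r.grab_frame('top'); g=r.grab_frame('side')
for lab,fs in(('T',[f]),('S',[g]),('TS',[f,g])):
    p,e=pfit(fs); print(lab,p[:2].round(4),np.degrees(p[2]).round(2),round(e))
print('seat', (p[:2]+-.045*np.array([np.cos(p[2]),np.sin(p[2])])).round(4))
# peg blobs: bright pixels on foot
for lab,F in(('T',f),('S',g)):
    gray=F['pixels'].astype(int).sum(2)/3
    for x in(-.04,.02):
        w=[p[0]+np.cos(p[2])*x,p[1]+np.sin(p[2])*x,.036]; u,v=proj(F,w); ui,vi=int(round(u)),int(round(v))
        print(lab,x,(u.round(2),v.round(2)),'top/bot',proj(F,[w[0],w[1],.04]).round(1),proj(F,[w[0],w[1],.03]).round(1)); print(gray[vi-4:vi+5,ui-4:ui+5].astype(int))
E
```

```text
T [ 0.626 -0.071] 6.53 123
S [ 0.6247 -0.0732] 7.12 83
TS [ 0.6254 -0.0718] 6.75 216
seat [ 0.5808 -0.0771]
T -0.04 (np.float64(329.43), np.float64(219.41)) top/bot [329.5 219.2] [329.4 219.7]
[[ 98  97  97  96  98  97  96  96  96]
 [ 99  97  95  93  94  95  97  96  95]
 [ 97  97  88  81  79  87  91  89  88]
 [ 97  97  87  84  86  88  71  58  58]
 [ 96  96  88 100 133 135  88  58  59]
 [ 96  96  95 110 132 133  87  63  68]
 [ 96  96  96  90 100  86  70  86  97]
 [ 96  95  94  90  87  86  93  97  95]
 [ 94  90  87  87  88  89  93  96  95]]
T 0.02 (np.float64(327.64), np.float64(200.6)) top/bot [327.7 200.3] [327.6 201. ]
[[ 95  94  95  91  88  90  90  90  90]
 [ 95  94  94  89  87  88  90  90  90]
 [ 94  92  92  88  87  89  88  88  88]
 [ 84  82  83  82  82  80  81  80  78]
 [ 65  63  59  57  54  53  52  49  51]
 [ 54  52  51  53  53  52  52  52  53]
 [ 95  69  49  51  51  52  53  52  51]
 [146  97  45  44  45  50  53  52  50]
 [ 73  58  44  47  52  51  51  51  48]]
S -0.04 (np.float64(296.3), np.float64(268.32)) top/bot [296.3 267.4] [296.3 269.7]
[[120 120 119 118 118 118 119 116 120]
 [120 121 120 121 117 119 121 119 118]
 [122 122 120 119 119 120 120 119 119]
 [123 120 120 113 129 142 116 116 120]
 [121 121 121  96 189 185 107 117 122]
 [122 124 120 102 154 204 113 119 122]
 [123 122 103  90 153 173 121 109 109]
 [124 106 104 103 135 133 115 109 111]
 [124 124 124 121 120 120 121 112 111]]
S 0.02 (np.float64(278.67), np.float64(266.83)) top/bot [278.6 265.9] [278.8 268.2]
[[119 123 124 124 123 122 123 122 122]
 [120 119 120 118 119 122 121 123 121]
 [123 121 120 118 124 118 119 124 124]
 [118 118 120 137 166 147 117 122 122]
 [123 123 119 157 203 203 127 124 123]
 [122 118 116 166 173 165 121 121 124]
 [124 105 101  90 161 141 112 111 116]
 [124 107 105 122 131 124 113 113 126]
 [122 121 126 123 122 123 122 125 127]]
```

```bash
cat > go.py <<'E'
import sys
from h import *
from scipy.spatial.transform import Rotation as Ro
def to(x,y,z,yaw=None):
    o=r.observe(); R=Ro.from_euler('xyz',o['tool_rot'],degrees=True).as_matrix()
    d=R.T@(np.array([x,y,z])-o['ee_pos'])
    t=None
    if yaw is not None: t=-((yaw-o['tool_rot'][2]+180)%360-180)
    print('pos',o['ee_pos'].round(4),'rot',o['tool_rot'].round(2),'t',round(o['t'],2),'F',o['ft_force'].round(1),'open',round(o['opening'],3),'| tool shift (before turning)',(d*1000).round(1),'turn',None if t is None else round(t,2))
    return d,t
def L(base,x,y):  # local (m) -> world xy, base=(x,y,yawdeg)
    c,s=np.cos(np.radians(base[2])),np.sin(np.radians(base[2])); return base[0]+c*x-s*y, base[1]+s*x+c*y
if __name__=='__main__': to(*map(float,sys.argv[1:]))
E
python3 go.py .5573 .3746 .2 198.6; python3 -m creep '[[[1,0,0,0,-10.5],[1,0,0,0,-10.5],[1,0,0,0,-10.5],[1,0,0,0,-11],[1,0,0,0,0]]]' 40; python3 go.py .5573 .3746 .2 198.6
```

```text
pos [0.2246 0.502  0.2186] rot [-180.     -0.    155.89] t 3.2 F [-1.2 -0.5  0.9] open 1.004 | tool shift (before turning) [-355.7   19.6   18.6] turn -42.71
t: 3.82
ee_pos: [0.2246, 0.502, 0.2186]
tool_rot: [-180.0, -0.0, -161.9]
ft_force: [0.4, 0.3, 0.0]
opening: 0.998
pos [0.2246 0.502  0.2186] rot [-180.     -0.   -161.94] t 3.83 F [0.4 0.3 0. ] open 0.998 | tool shift (before turning) [-276.8 -224.3   18.6] turn -0.54
```

```bash
python3 -m creep '[[[1,-0.035,-0.028,0,-0.5],[1,-0.035,-0.028,0,0],[1,-0.035,-0.028,0,0],[1,-0.035,-0.028,0,0],[1,-0.035,-0.028,0,0],[1,-0.035,-0.028,0,0],[1,-0.034,-0.028,0,0],[1,-0.033,-0.028,0,0],[1,0,0,0.05,0],[1,0,0,0.05,0],[1,0,0,0,0]]]'; python3 go.py .5573 .3746 .004 198.6
python3 - <<'E'
from fit import *
f=save('p1t','top'); g=save('p1s','side')
ms=[(F,nearest(F,'plate',(.59,.384))) for F in(f,g)]
print([None if m is None else m.sum() for _,m in ms])
E
```

```text
t: 5.2
ee_pos: [0.5568, 0.3768, 0.1152]
tool_rot: [-179.9, -0.4, -161.6]
ft_force: [-0.5, -0.9, 0.4]
opening: 0.998
pos [0.5568 0.3768 0.1152] rot [-179.92   -0.39 -161.59] t 5.2 F [-0.5 -0.9  0.4] open 0.998 | tool shift (before turning) [ -0.6  -2.1 111.2] turn -0.19
[np.int64(417), np.int64(1939)]
```

View pics/p1s.png

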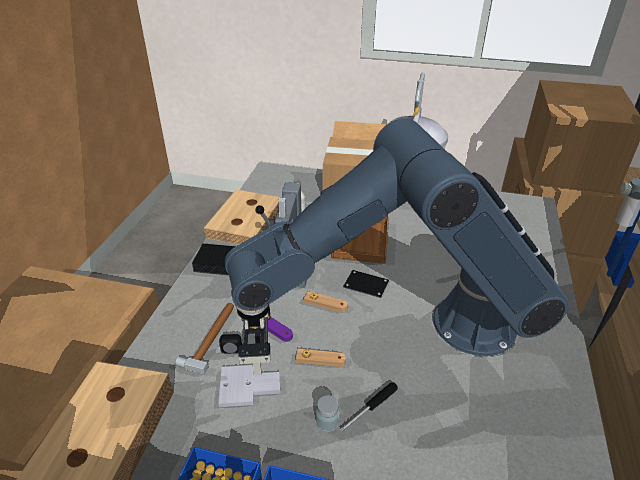

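View pics/p1t.png

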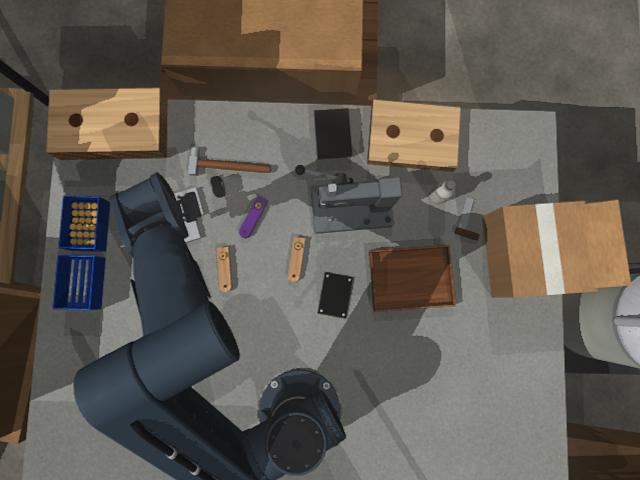

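```bash
python3 -m creep '[[[1,0,-0.001,0.04,0],[1,0,-0.001,0.04,0],[1,0,0,0.02,0],[1,0,0,0,0],[1,0,0,0,0]]]'; python3 go.py .5573 .3746 .004 198.6
```

```text
t: 6.02
ee_pos: [0.5602, 0.3767, 0.0207]
tool_rot: [180.0, 0.2, -161.4]
ft_force: [0.6, -0.0, 1.0]
opening: 1.001
pos [0.5602 0.3767 0.0207] rot [ 1.7997e+02  1.6000e-01 -1.6137e+02] t 6.03 F [ 0.6 -0.   1. ] open 1.001 | tool shift (before turning) [ 3.5 -1.1 16.7] turn 0.03
```

```bash
python3 -m creep '[[[1,0.003,-0.001,0.016,0],[1,0,0,0,0],[0,0,0,0,0],[0,0,0,0,0],[0,0,0,0,0],[0,0,0,0,0],[0,0,0,0,0],[0,0,0,0,0]]]' 60; python3 go.py .5573 .3746 .004 198.6
```

```text
t: 7.02
ee_pos: [0.5568, 0.3739, 0.0028]
tool_rot: [-180.0, 0.0, -161.4]
ft_force: [-0.1, -3.7, 2.3]
opening: 0.645
pos [0.5568 0.3739 0.0028] rot [-179.98    0.   -161.37] t 7.03 F [-0.1 -3.7  2.3] open 0.645 | tool shift (before turning) [-0.7  0.5 -1.2] turn 0.03
```

```bash
python3 -m creep '[[[0,0,0,-0.02,0],[0,0,0,-0.04,0],[0,0,0,-0.04,0],[0,0,0,-0.02,0],[0,0,0,0,0],[0,0,0,0,0]]]'; python3 go.py .5573 .3746 .004 198.6
python3 - <<'E'
from fit import *
o=r.observe(); g=save('p2s','side'); f=save('p2t','top')
for F in(f,g):
  for d in r.silhouettes(F,'plate'):
    m=d['mask']; P=cloud(F); p=P[m&(F['z_map']>0)]; print(d['confidence'],m.sum(),p.mean(0).round(3))
    if m.sum()>1500 and F is g:
        for z0 in(.105,.11,.115,.12,.125):
            pp,e=fit([(F,m)],PL,(o['ee_pos'][0]+.028,o['ee_pos'][1]+.01,.325),z0); print(z0,pp[:2].round(4),np.degrees(pp[2]).round(2),round(e))
b=g['pixels'][270:420,170:370]; cv2.imwrite('pics/p2z.png',cv2.resize(b,None,fx=4,fy=4,interpolation=cv2.INTER_CUBIC)[:,:,::-1])
E
```

```text
t: 7.78
ee_pos: [0.5557, 0.3736, 0.1208]
tool_rot: [-180.0, -0.2, -161.4]
ft_force: [1.1, -0.3, -6.9]
opening: 0.638
pos [0.5557 0.3736 0.1208] rot [-1.7997e+02 -1.7000e-01 -1.6136e+02] t 7.78 F [ 1.1 -0.3 -6.9] open 0.638 | tool shift (before turning) [ -2.1   0.5 116.8] turn 0.04
0.49 301 [0.643 0.366 0.131]
0.26 548 [0.425 0.248 0.016]
0.22 1218 [ 0.352 -0.1    0.004]
0.59 1447 [0.608 0.404 0.127]
```

View pics/p2z.png

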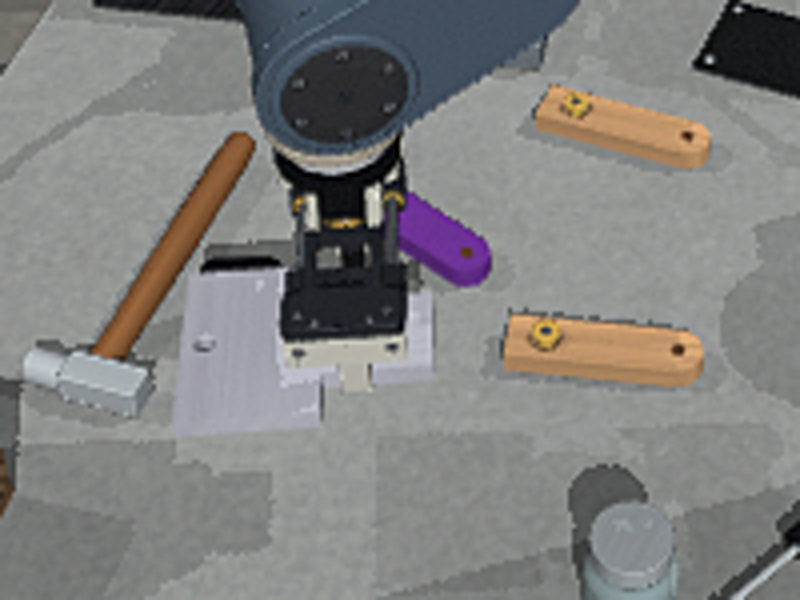

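```bash
python3 - <<'E'
from fit import *
o=r.observe(); g=r.grab_frame('side')
P=cloud(g)
for d in r.silhouettes(g,'plate')[:1]:
    m=cv2.erode(d['mask'].astype(np.uint8),np.ones((3,3)))>0; p=P[m&(g['z_map']>0)]
    p=p[np.abs(p[:,2]-np.median(p[:,2]))<.015]
    for _ in range(5):
        A=np.c_[p[:,:2],np.ones(len(p))]; c=np.linalg.lstsq(A,p[:,2],rcond=None)[0]; e=p[:,2]-A@c; p=p[np.abs(e)<.004]
    y=np.radians(18.6); u=np.array([np.cos(y),np.sin(y)]); v=np.array([-u[1],u[0]])
    print(len(p),'slope along plate x,y deg',np.degrees([c[:2]@u,c[:2]@v]).round(2), 'rms',e.std(), 'z at tool', np.r_[o['ee_pos'][:2],1]@c-o['ee_pos'][2])
# full hull mask: plate + gripper occlusion: extreme edges
E
python3 go.py .4 -.098 .12 186.75
```

```text
1005 slope along plate x,y deg [-0.99 -0.17] rms 0.0017111064844455013 z at tool 0.009928403414597012
pos [0.5565 0.374  0.1219] rot [-1.7999e+02 -6.0000e-02 -1.6137e+02] t 8.07 F [ 0.8 -0.4 -5.6] open 0.64 | tool shift (before turning) [ 299.  -397.3    2.3] turn 11.88
```

```bash
python3 -m creep '[[[0,0,0,0,4],[0,0,0,0,4],[0,0,0,0,3.9],[0,0.01,-0.03,0,0],[0,0.015,-0.042,0,0],[0,0.015,-0.042,0,0],[0,0.015,-0.042,0,0],[0,0.015,-0.042,0,0],[0,0.015,-0.042,0,0],[0,0.015,-0.042,0,0],[0,0.015,-0.042,0,0],[0,0.015,-0.042,0,0],[0,0.015,-0.042,0,0],[0,0.015,-0.032,0,0],[0,0,-0.015,0,0],[0,0,0,0,0],[0,0,0,0,0]]]'; python3 go.py .451 -.0925 .056 186.75
```

```text
t: 10.2
ee_pos: [0.4514, -0.0959, 0.1226]
tool_rot: [180.0, 0.0, -173.2]
ft_force: [0.3, 0.5, -5.9]
opening: 0.638
pos [ 0.4514 -0.0959  0.1226] rot [ 179.99    0.   -173.23] t 10.2 F [ 0.3  0.5 -5.9] open 0.638 | tool shift (before turning) [-0.   3.4 66.6] turn 0.02
```

```bash
python3 -m creep '[[[0,0,0.003,0.03,0],[0,0,0,0.03,0],[0,0,0,0.006,0],[0,0,0,0,0],[0,0,0,0,0]]]'; python3 go.py .451 -.0925 .056 186.75
cat > inhand.py <<'E'
from press import *
o=r.observe(); f=save('q_t','top'); g=save('q_s','side')
ee=o['ee_pos']; tw=np.radians(o['tool_rot'][2]+180)
for lab,F in(('T',f),('S',g)):
  P=cloud(F)
  for d in r.silhouettes(F,'plate'):
    m=d['mask']; p=P[m&(F['z_map']>0)]
    print(lab,round(d['confidence'],2),m.sum(),p.mean(0).round(3))
a=f['pixels'][170:300,250:420]; b=g['pixels'][200:340,230:400]
cv2.imwrite('pics/q_zt.png',cv2.resize(a,None,fx=4.5,fy=4.5,interpolation=cv2.INTER_CUBIC)[:,:,::-1]);cv2.imwrite('pics/q_zs.png',cv2.resize(b,None,fx=4.2,fy=4.2,interpolation=cv2.INTER_CUBIC)[:,:,::-1])
E
python3 inhand.py
```

```text
t: 10.82
ee_pos: [0.4515, -0.0936, 0.0576]
tool_rot: [-180.0, 0.1, -173.2]
ft_force: [0.7, -0.2, -5.8]
opening: 0.639
pos [ 0.4515 -0.0936  0.0576] rot [-1.7996e+02  1.0000e-01 -1.7325e+02] t 10.82 F [ 0.7 -0.2 -5.8] open 0.639 | tool shift (before turning) [0.4 1.1 1.6] turn 0.0
T 0.81 358 [ 0.543 -0.086  0.078]
S 0.87 773 [ 0.496 -0.073  0.065]
```

View pics/q_zt.png

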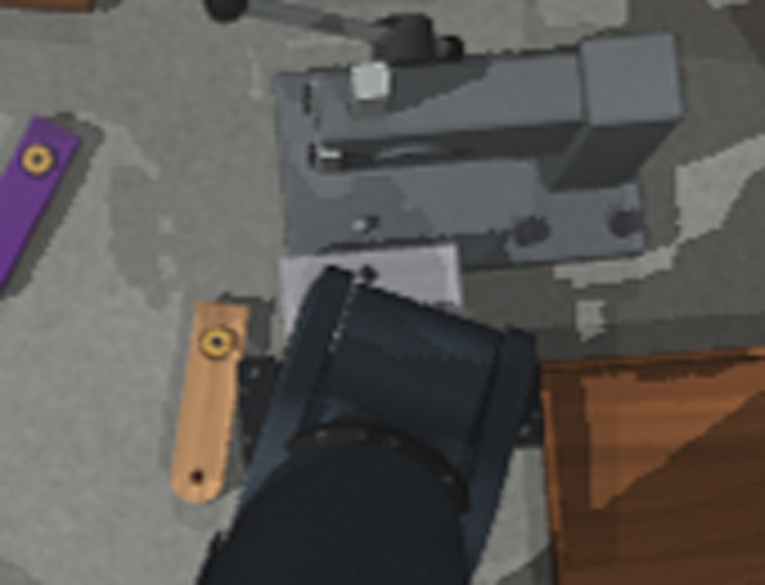

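View pics/q_zs.png

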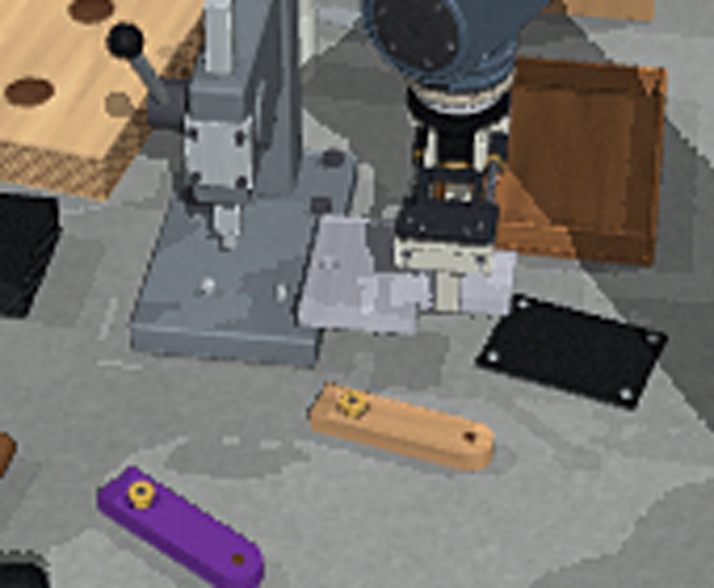

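```bash
cat > pred.py <<'E'
from press import *
o=r.observe(); f=r.grab_frame('top'); g=r.grab_frame('side')
ee=o['ee_pos']; a=np.radians(o['tool_rot'][2]+180); u=np.array([np.cos(a),np.sin(a)]); v=np.array([-u[1],u[0]])
zt=ee[2]-.003+.015
pl=lambda x,y,z=zt:[*(ee[:2]+u*(x+.0307)+v*y),z]
for lab,F,off,s in(('t',f,(250,170),4.5),('s',g,(230,200),4.2)):
    x0,y0=off; im=F['pixels'][y0:y0+140,x0:x0+170]; k=5
    im=cv2.resize(im,None,fx=k,fy=k,interpolation=cv2.INTER_CUBIC)[:,:,::-1].copy()
    def pt(w): q=(proj(F,w)-off+.5)*k-.5; return tuple(int(t) for t in q.round())
    for z in(zt,zt-.015):
        P=[pt(pl(x,y,z)) for x,y in[(-.08,-.03),(-.01,-.03),(-.01,-.06),(.08,-.06),(.08,.06),(-.01,.06),(-.01,.03),(-.08,.03)]]
        cv2.polylines(im,[np.array(P)],True,(0,0,255) if z==zt else (255,0,0),1)
    for hx in(.005,.065):
        C=[pt(pl(hx+.006*np.cos(t),.006*np.sin(t))) for t in np.linspace(0,6.28,24)]; cv2.polylines(im,[np.array(C)],True,(0,255,0),1)
    cv2.imwrite(f'pics/pred_{lab}.png',im[:600,:800])
E
python3 pred.py
```

```text
(no output)
```

View pics/pred_t.png

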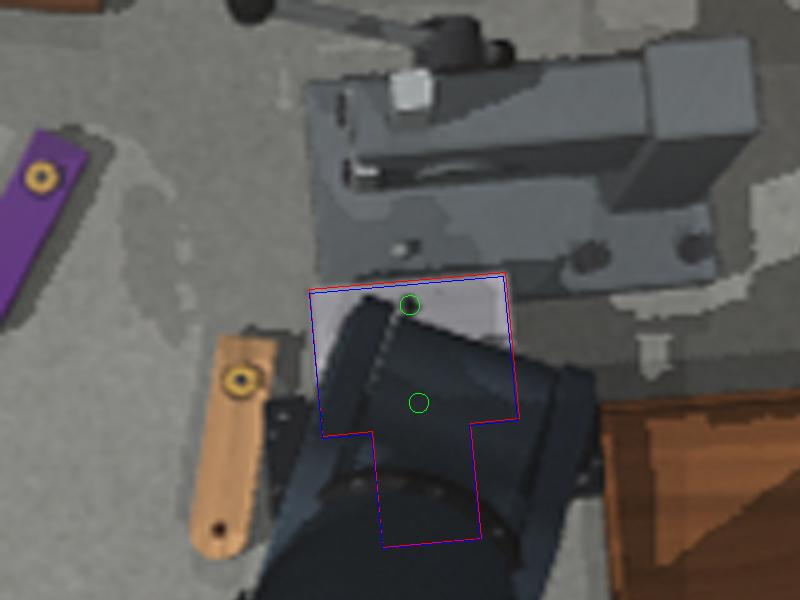

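View pics/pred_s.png

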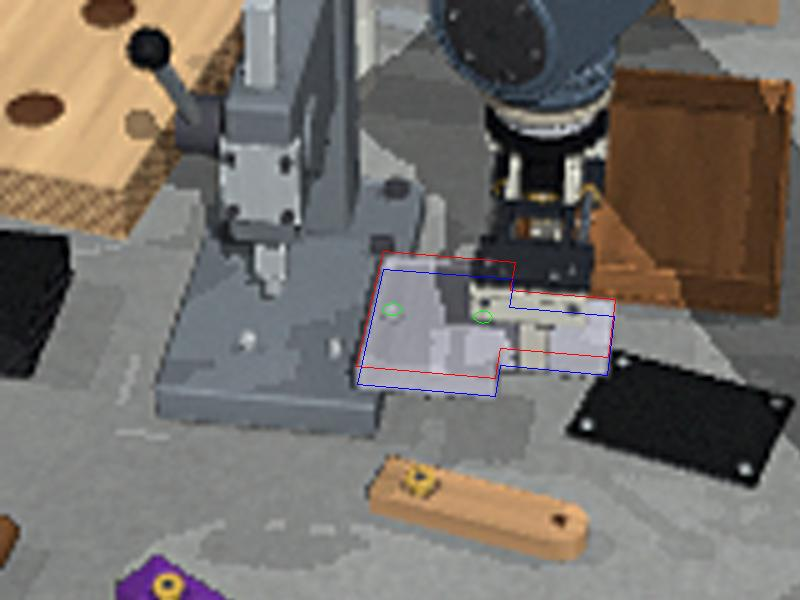

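```bash
python3 -m creep '[[[0,-0.01,0.001,0,0],[0,-0.02,0,0,0],[0,-0.025,0,0,0],[0,-0.02,0,0,0],[0,-0.015,0,0,0],[0,-0.01,0,0,0],[0,0,0,0,0],[0,0,0,0,0]]]'; python3 go.py .5502 -.0807 .045 186.75; python3 pred.py
```

```text
t: 12.12
ee_pos: [0.5494, -0.0808, 0.0564]
tool_rot: [180.0, -0.0, -173.3]
ft_force: [0.3, 0.6, -6.7]
opening: 0.642
pos [ 0.5494 -0.0808  0.0564] rot [ 1.7999e+02 -5.0000e-02 -1.7327e+02] t 12.12 F [ 0.3  0.6 -6.7] open 0.642 | tool shift (before turning) [-0.8  0.  11.4] turn -0.02
```

View pics/pred_t.png

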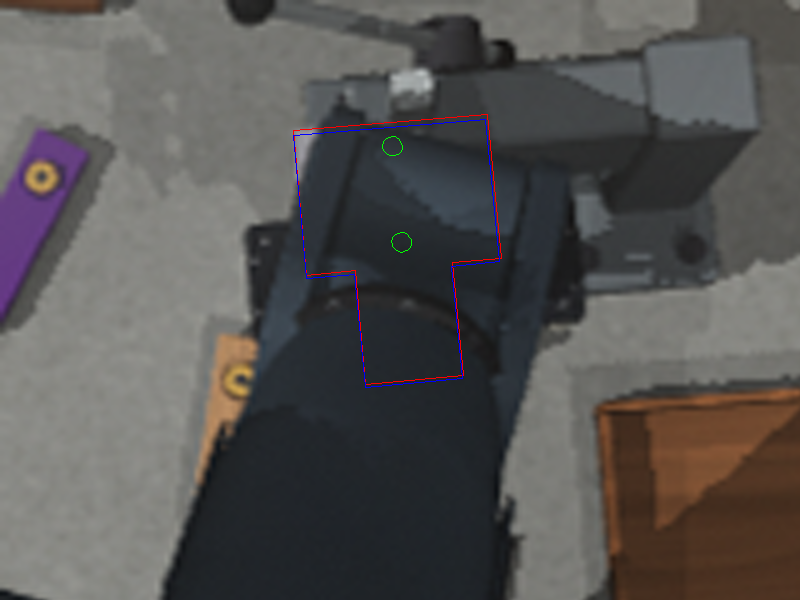

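View pics/pred_s.png

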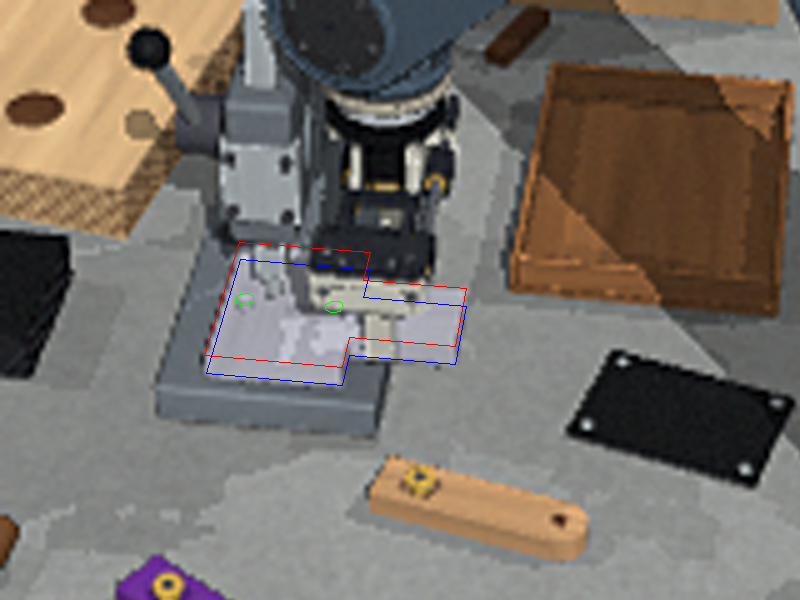

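```bash
python3 -m creep '[[[0,-0.0008,0,0.006,0],[0,0,0,0.004,0],[0,0,0,0,0]]]'; python3 -m creep '[[[0,0,0,0.002,0],[0,0,0,0.002,0],[0,0,0,0.002,0],[0,0,0,0,0]]]';python3 go.py .5502 -.0807 .033 186.75
```

```text
t: 12.6
ee_pos: [0.5504, -0.0807, 0.0461]
tool_rot: [180.0, -0.1, -173.3]
ft_force: [0.2, 0.2, -6.3]
opening: 0.642
t: 13.1
ee_pos: [0.5504, -0.0807, 0.0404]
tool_rot: [180.0, -0.0, -173.3]
ft_force: [-0.3, -0.1, -6.6]
opening: 0.635
pos [ 0.5504 -0.0807  0.0404] rot [ 1.7999e+02 -5.0000e-02 -1.7327e+02] t 13.1 F [-0.3 -0.1 -6.6] open 0.635 | tool shift (before turning) [0.2 0.  7.4] turn -0.02
```

```bash
python3 -m creep '[[[0,0,0,0.002,0],[0,0,0,0.002,0],[0,0,0,0.0015,0],[0,0,0,0,0]]]'; python3 -m creep '[[[0,0,0,0.002,0],[0,0,0,0.0,0]]]'; python3 go.py .5502 -.0807 .033 186.75
```

```text
t: 13.6
ee_pos: [0.5504, -0.0807, 0.0349]
tool_rot: [180.0, -0.1, -173.3]
ft_force: [-5.0, -0.3, -4.7]
opening: 0.643
t: 13.85
ee_pos: [0.5503, -0.0807, 0.033]
tool_rot: [180.0, -0.1, -173.3]
ft_force: [-5.8, 1.1, -4.2]
opening: 0.64
pos [ 0.5503 -0.0807  0.033 ] rot [ 1.7999e+02 -6.0000e-02 -1.7326e+02] t 13.85 F [-5.8  1.1 -4.2] open 0.64 | tool shift (before turning) [ 0.1  0.  -0. ] turn -0.01
```

```bash
python3 -m creep '[[[0,0.0007,0,0.0005,0],[0,0,0,0,0]]]';  python3 -m creep '[[[0.75,0,0,0,0],[0.75,0,0,0,0],[0.75,0,0,0,0],[0.75,0,0,0,0]]]' ; python3 -m creep '[[[0.9,0,0,-0.01,0],[0.9,0,0,-0.04,0],[1,0,0,-0.05,0],[1,0,0,-0.05,0],[1,0.06,0.0,0,0],[1,0.06,0,0,0],[1,0.05,0,0,0],[1,0.05,0,0,0],[1,0,0,0,0]]]'
python3 - <<'E'
from press import *
f=save('s_t','top'); g=save('s_s','side')
for lab,F in(('T',f),('S',g)):
    m=nearest(F,'plate',(.58,-.08),.05)
    print(lab, None if m is None else m.sum(), [d['at'].round(4) if hasattr(d['at'],'round') else d['at'] for d in r.pinpoint(F,'plate')])
    x0,y0=(250,170) if lab=='T' else (230,200)
    cv2.imwrite(f'pics/s_z{lab}.png',cv2.resize(F['pixels'][y0:y0+120,x0:x0+160],None,fx=5,fy=5,interpolation=cv2.INTER_CUBIC)[:,:,::-1])
    if m is not None:
        P=cloud(F); k=cv2.erode(m.astype(np.uint8),np.ones((3,3)))>0; p=P[k&(F['z_map']>0)]; p=p[np.abs(p[:,2]-.045)<.012]
        A=np.c_[p[:,:2],np.ones(len(p))]; c=np.linalg.lstsq(A,p[:,2],rcond=None)[0]; print('z',p[:,2].mean(),'slope deg',np.degrees(c[:2]).round(2))
E
```

```text
t: 14.1
ee_pos: [0.5502, -0.0808, 0.0328]
tool_rot: [-180.0, 0.0, -173.3]
ft_force: [-4.3, 1.9, -2.5]
opening: 0.642
t: 14.6
ee_pos: [0.5503, -0.0809, 0.0328]
tool_rot: [-180.0, 0.0, -173.3]
ft_force: [-0.8, 0.4, -0.4]
opening: 0.75
t: 15.72
ee_pos: [0.3295, -0.1066, 0.1832]
tool_rot: [-180.0, 0.0, -173.4]
ft_force: [1.0, -0.1, 0.4]
opening: 0.999
T 1172 [[0.5811, -0.0757, 0.0343]]
z 0.04394114778285323 slope deg [ 0.19 -0.25]
S 1030 [[0.5792, -0.0775, 0.0283]]
z 0.04248472839173332 slope deg [-0.03 -0.25]
```

View pics/s_zT.png

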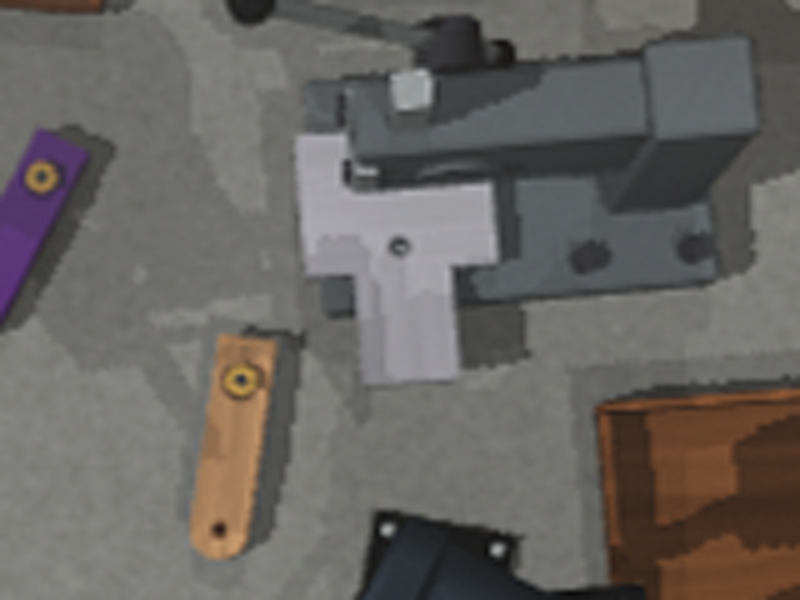

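View pics/s_zS.png

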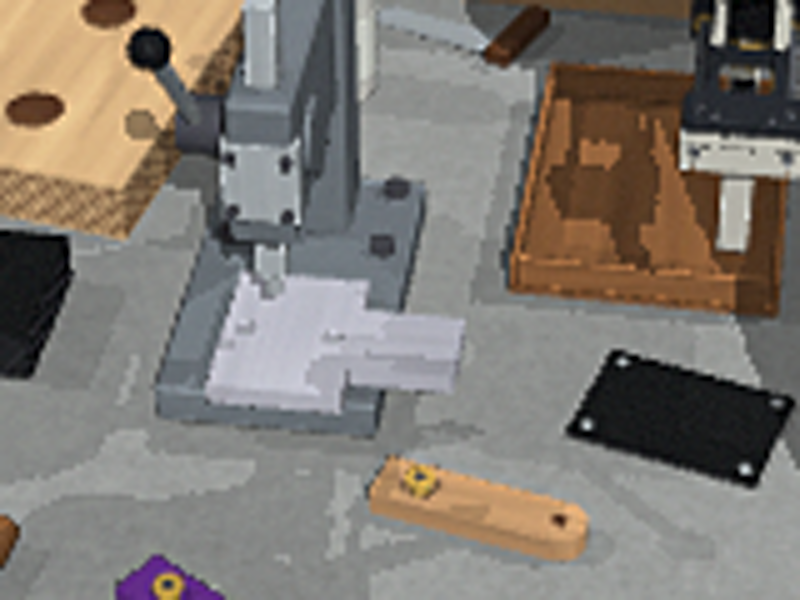

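```bash
cat > bl.py <<'E'
from fit import *
f=r.grab_frame('top'); g=r.grab_frame('side')
def run(f,g):
  for lab,F in(('T',f),('S',g)):
    P=cloud(F)
    for d in r.silhouettes(F,'blank1'):
        m=d['mask']; p=P[m&(F['z_map']>0)]
        if not 350<m.sum()<900 : continue
        col=np.median(F['pixels'][m],0); 
        best=min((fit([(F,m)],BL,(*p.mean(0)[:2],y0)) for y0 in np.radians([-60,0,60,180])),key=lambda t:t[1])
        print(lab,round(d['confidence'],2),m.sum(),col,best[0][:2].round(4),np.degrees(best[0][2]).round(1),round(best[1]),'z',p[:,2].mean().round(3))
run(f,g)
E
python3 bl.py; python3 go.py .42 .031 .15 174
```

```text
T 0.93 486 [165. 126.  90.] [0.4598 0.0261] -6.3 40 z 0.017
T 0.73 513 [ 91.  54. 107.] [0.5891 0.1694] -25.2 38 z 0.017
T 0.7 543 [166. 126.  90.] [0.4226 0.2494] 7.3 32 z 0.017
S 0.8 549 [100.  48. 136.] [0.5866 0.1709] -26.5 39 z 0.013
S 0.71 531 [183. 145. 103.] [0.459  0.0272] -5.7 29 z 0.013
S 0.69 682 [191. 148. 105.] [0.4212 0.2509] 6.2 53 z 0.013
pos [ 0.3318 -0.1065  0.1825] rot [ 1.7999e+02 -2.0000e-02 -1.7324e+02] t 16.23 F [-1.1 -0.2 -0.1] open 1.001 | tool shift (before turning) [-103.8  126.2   32.5] turn 12.76
```

```bash
python3 -m creep '[[[1,-0.02,0.025,0,0],[1,-0.028,0.034,0,0],[1,-0.028,0.034,0.0,0],[1,-0.028,0.033,0.03,0],[1,0,0,0.04,6.4],[1,0,0,0.03,6.4],[1,0,0,0,0],[1,0,0,0,0]]]'; python3 go.py .4178 .031 .004 174
```

```text
t: 17.23
ee_pos: [0.4207, 0.0307, 0.0835]
tool_rot: [180.0, 0.1, 174.1]
ft_force: [0.4, 0.5, 0.4]
opening: 1.002
pos [0.4207 0.0307 0.0835] rot [1.8000e+02 5.0000e-02 1.7407e+02] t 17.23 F [0.4 0.5 0.4] open 1.002 | tool shift (before turning) [ 3.   0.  79.5] turn 0.07
```

```bash
python3 -m creep '[[[1,0.003,0,0.03,0],[0.8,0,0,0.03,0],[0.6,0,0,0.0195,0],[0.6,0,0,0,0],[0,0,0,0,0],[0,0,0,0,0],[0,0,0,0,0],[0,0,0,0,0],[0,0,0,0,0]]]' 40; python3 go.py .4178 .031 .004 174
```

```text
t: 18.35
ee_pos: [0.4175, 0.031, 0.0037]
tool_rot: [180.0, 0.0, 173.9]
ft_force: [-0.8, -0.9, 8.2]
opening: 0.385
pos [0.4175 0.031  0.0037] rot [1.8000e+02 5.0000e-02 1.7394e+02] t 18.35 F [-0.8 -0.9  8.2] open 0.385 | tool shift (before turning) [-0.3  0.  -0.3] turn -0.06
```

```bash
python3 -m creep '[[[0,0,0,-0.03,0],[0,0,0,-0.04,0],[0,0,0,-0.03,0],[0,0,0,0,-6.4],[0,0,0,0,-6.4],[0,-0.0125,-0.0316,0,0],[0,-0.0125,-0.0316,0,0],[0,-0.0125,-0.0316,0,0],[0,-0.0125,-0.0316,0,0],[0,0,0,0,0],[0,0,0,0,0]]]'; python3 go.py .4824 -.0888 .0497 186.75
```

```text
t: 19.73
ee_pos: [0.4809, -0.0882, 0.1029]
tool_rot: [180.0, -0.1, -173.3]
ft_force: [0.4, 0.4, -0.4]
opening: 0.386
pos [ 0.4809 -0.0882  0.1029] rot [ 1.7997e+02 -5.0000e-02 -1.7327e+02] t 19.73 F [ 0.4  0.4 -0.4] open 0.386 | tool shift (before turning) [-1.5 -0.8 53.2] turn -0.02
```

Check the blank in hand by an overlay before lowering.

```bash
cat > predb.py <<'E'
import sys
from press import *
gx=float(sys.argv[1]) if len(sys.argv)>1 else -.042
o=r.observe(); f=r.grab_frame('top'); g=r.grab_frame('side')
ee=o['ee_pos']; a=np.radians(o['tool_rot'][2]+180); u=np.array([np.cos(a),np.sin(a)]); v=np.array([-u[1],u[0]])
zb=ee[2]-.0037
pl=lambda x,y,z:[*(ee[:2]+u*(x-gx)+v*y),z]
th=np.linspace(np.pi/2,3*np.pi/2,13); OUT=np.r_[np.array([[70,-18],[70,18]]),np.c_[-52+18*np.cos(th),18*np.sin(th)]]/1e3
for lab,F in(('t',f),('s',g)):
    c=proj(F,pl(.02,0,zb)); x0,y0=int(c[0])-70,int(c[1])-55; off=(x0,y0); k=5
    im=cv2.resize(F['pixels'][max(y0,0):y0+115,x0:x0+150],None,fx=k,fy=k,interpolation=cv2.INTER_CUBIC)[:,:,::-1].copy()
    def pt(w): q=(proj(F,w)-off+.5)*k-.5; return tuple(int(t) for t in q.round())
    for z,cl in((zb+.018,(0,0,255)),(zb,(255,0,0))): cv2.polylines(im,[np.array([pt(pl(x,y,z)) for x,y in OUT])],True,cl,1)
    cv2.polylines(im,[np.array([pt(pl(.042+.0095*np.cos(t),.0095*np.sin(t),zb+.025)) for t in np.linspace(0,6.28,24)])],True,(0,255,0),1)
    cv2.imwrite(f'pics/pb_{lab}.png',im)
    print(lab,'insert pred',proj(F,pl(.042,0,zb+.025)).round(1),[ (np.round(d['at'],4).tolist(),round(d['confidence'],2)) for d in r.pinpoint(F,'insert1_top')])
print('insert world pred',np.round(pl(.042,0,zb+.025),4))
E
python3 predb.py
```

```text
t insert pred [331.  221.8] [([0.5823, -0.0757, 0.0311], 0.32)]
s insert pred [302.2 248.3] [([0.5662, -0.0784, 0.1263], 0.45)]
insert world pred [ 0.5643 -0.0783  0.1242]
```

View pics/pb_s.png

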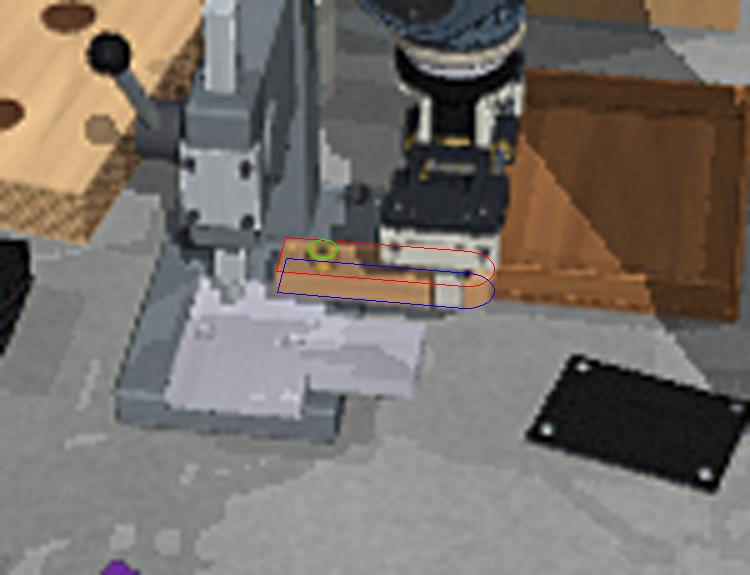

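View pics/pb_t.png

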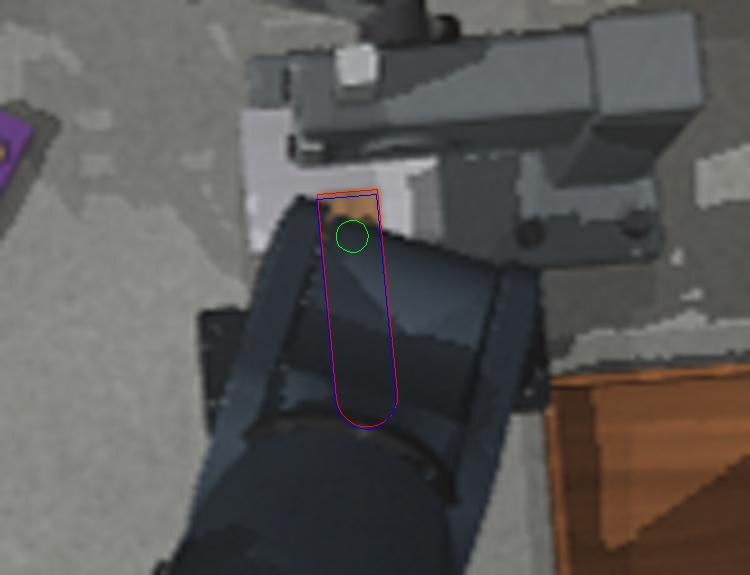

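```bash
python3 -m creep '[[[0,-0.0015,-0.0005,0.03,0],[0,0,0,0.018,0],[0,0,0,0.004,0],[0,0,0,0,0]]]'; python3 -m creep '[[[0,-0.01,0,0,0],[0,-0.015,0,0,0],[0,-0.015,0,0,0],[0,-0.012,0,0,0],[0,-0.008,0,0,0],[0,0,0,0,0],[0,0,0,0,0]]]'; python3 go.py .5420 -.0818 .0487 186.75
```

```text
t: 20.42
ee_pos: [0.4832, -0.0888, 0.0515]
tool_rot: [-180.0, 0.0, -173.2]
ft_force: [-1.0, 0.1, -0.8]
opening: 0.384
t: 21.3
ee_pos: [0.5423, -0.0819, 0.051]
tool_rot: [180.0, -0.0, -173.3]
ft_force: [-0.6, -0.2, -0.7]
opening: 0.384
pos [ 0.5423 -0.0819  0.051 ] rot [ 1.7999e+02 -3.0000e-02 -1.7327e+02] t 21.3 F [-0.6 -0.2 -0.7] open 0.384 | tool shift (before turning) [0.3 0.1 2.3] turn -0.02
```

Set it down, view it.

```bash
python3 -m creep '[[[0,0,0,0.0022,0],[0,0,0,0,0]]]'; python3 predb.py
```

```text
t: 21.55
ee_pos: [0.5425, -0.082, 0.0489]
tool_rot: [180.0, -0.0, -173.3]
ft_force: [-0.2, 0.0, -0.2]
opening: 0.38
t insert pred [328.7 204.6] [([0.6809, -0.4236, 0.0006], 0.58)]
s insert pred [284.  259.4] [([0.7555, 0.2471, 0.002], 0.74), ([0.6307, -0.0731, 0.0688], 0.52)]
insert world pred [ 0.6259 -0.0721  0.0702]
```

View pics/pb_s.png

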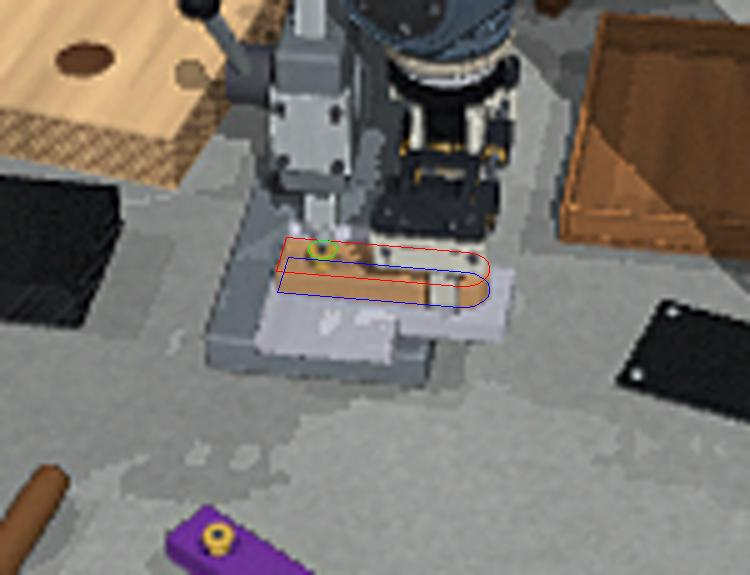

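```bash
python3 -m creep '[[[0.55,0,0,0,0],[0.55,0,0,0,0],[0.55,0,0,0,0],[0.55,0,0,-0.01,0],[0.55,0,0,-0.03,0],[0.4,0.0,0,-0.05,0],[0,0.0,0,-0.05,0],[0,0.02,0,-0.05,0],[0,0.02,0,-0.05,0],[0,0.0,0,-0.05,0],[0,0,0,-0.05,0],[0,0,0,0,0],[0,0,0,0,0]]]'; python3 go.py .667 .0135 .37 186.75
python3 - <<'E'
from h import *
f=save('t_t','top'); g=save('t_s','side')
for lab,F in(('T',f),('S',g)):
    print(lab,[(np.round(d['at'],4).tolist(),round(d['confidence'],2)) for d in r.pinpoint(F,'insert1_top')],[(np.round(d['at'],4).tolist(),round(d['confidence'],2)) for d in r.pinpoint(F,'nose_tip')],[(np.round(d['at'],4).tolist(),round(d['confidence'],2)) for d in r.pinpoint(F,'lever_ball')])
b=g['pixels'][170:310,210:370]; cv2.imwrite('pics/t_z.png',cv2.resize(b,None,fx=4.2,fy=4.2,interpolation=cv2.INTER_CUBIC)[:,:,::-1])
E
```

```text
t: 23.38
ee_pos: [0.5026, -0.0865, 0.3884]
tool_rot: [180.0, -0.0, -173.3]
ft_force: [-0.4, -0.8, -0.4]
opening: 0.009
pos [ 0.5026 -0.0865  0.3884] rot [ 1.7999e+02 -4.0000e-02 -1.7327e+02] t 23.38 F [-0.4 -0.8 -0.4] open 0.009 | tool shift (before turning) [-175.    80.    18.3] turn -0.02
T [] [] [([0.6691, 0.0112, 0.3209], 0.79)]
S [([0.2658, 0.3804, -0.0003], 0.51), ([0.6305, -0.0735, 0.071], 0.44)] [([0.623, -0.0766, 0.0801], 0.67)] [([0.6684, 0.0131, 0.3185], 0.54)]
```

View pics/t_z.png

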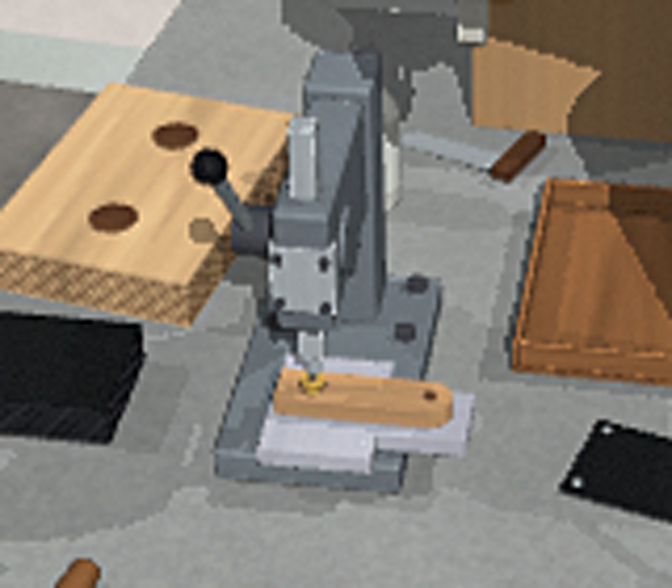

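```bash
cat > onplate.py <<'E'
from press import *
g=r.grab_frame('side')
m=nearest(g,'blank1',(.585,-.075),.06)
if m is None: print('none')
else:
    p,e=fit([(g,m)],BL,(.584,-.077,.118),.045); c,s=np.cos(p[2]),np.sin(p[2])
    i=p[:2]+.042*np.array([c,s]); d=i-np.array([.6254,-.0719]); a=np.radians(6.75)
    print(m.sum(),p[:2].round(4),np.degrees(p[2]).round(2),round(e),'insert',i.round(4),'err press x,y',(d[0]*np.cos(a)+d[1]*np.sin(a)).round(4),(-d[0]*np.sin(a)+d[1]*np.cos(a)).round(4))
E
python3 onplate.py
```

```text
426 [ 0.5867 -0.0735] 4.56 61 insert [ 0.6285 -0.0702] err press x,y 0.0033 0.0014
```

```bash
python3 - <<'E'
from h import *
g=r.grab_frame('side'); b=g['pixels'][238:280,265:325]; cv2.imwrite('pics/u_z.png',cv2.resize(b,None,fx=13,fy=13,interpolation=cv2.INTER_NEAREST)[:,:,::-1])
for n,w in dict(noseT=[.6254,-.0719,.098],nose=[.6254,-.0719,.08],ins=[.6254,-.0719,.07],insN=[.6259,-.0721,.070]).items(): print(n,proj(g,w).round(2),((proj(g,w)-[265,238]+.5)*13).round(0))
E
```

```text
noseT [283.86 252.91] [252. 200.]
nose [284.07 257.15] [254. 255.]
ins [284.18 259.49] [256. 286.]
insN [284.05 259.43] [254. 285.]
```

View pics/u_z.png

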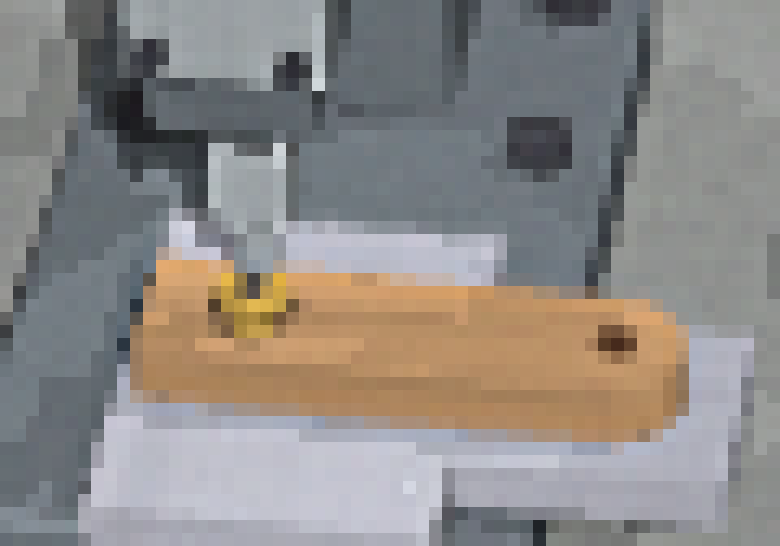

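```bash
python3 -m creep '[[[0,-0.035,0.016,0.003,0],[0,-0.035,0.016,0.003,0],[0,-0.035,0.016,0.003,0],[0,-0.035,0.016,0.003,0],[0,-0.035,0.015,0.003,0],[0,0,0,0,0],[0,0,0,0,0]]]'; python3 go.py .667 .0125 .336 186.75
```

```text
t: 24.8
ee_pos: [0.6672, 0.0121, 0.3738]
tool_rot: [-180.0, -0.0, -173.3]
ft_force: [0.2, -0.4, 0.1]
opening: 0.003
pos [0.6672 0.0121 0.3738] rot [-1.7999e+02 -3.0000e-02 -1.7326e+02] t 24.8 F [ 0.2 -0.4  0.1] open 0.003 | tool shift (before turning) [ 0.1  0.4 37.8] turn -0.01
```

```bash
python3 -m creep '[[[0,0,0,0.02,0],[0,0,0,0.016,0],[0,0.0,0.004,0.004,0],[0,0,0.008,0.007,0],[0,0,0.008,0.008,0],[0,0,0.007,0.009,0],[0,0,0.006,0.009,0],[0,0,0.005,0.009,0],[0,0,0.005,0.01,0],[0,0,0.004,0.01,0],[0,0,0.004,0.01,0],[0,0,0.003,0.01,0],[0,0,0.003,0.01,0],[0,0,0.002,0.01,0],[0,0,0.001,0.01,0],[0,0,0,0.01,0]]]'; python3 go.py .6605 .071 .182 186.75
```

```text
t: 26.8
ee_pos: [0.661, 0.0741, 0.2127]
tool_rot: [179.9, 0.2, -173.2]
ft_force: [0.5, 5.9, 7.4]
opening: 0.002
pos [0.661  0.0741 0.2127] rot [ 1.7988e+02  1.7000e-01 -1.7321e+02] t 26.8 F [0.5 5.9 7.4] open 0.002 | tool shift (before turning) [ 1.  -3.  30.7] turn 0.04
```

```bash
python3 -m creep '[[[0,0,0,0.007,0],[0,0,0,0.007,0],[0,0,-0.0005,0.007,0],[0,0,-0.001,0.005,0],[0,0,0,0.002,0],[0,0,0,0,0]]]'; python3 go.py .6605 .072 .182 186.75
```

```text
t: 27.55
ee_pos: [0.6611, 0.0721, 0.1846]
tool_rot: [179.9, 0.1, -173.2]
ft_force: [0.6, 5.7, 6.4]
opening: 0.005
pos [0.6611 0.0721 0.1846] rot [ 1.7991e+02  1.3000e-01 -1.7323e+02] t 27.55 F [0.6 5.7 6.4] open 0.005 | tool shift (before turning) [ 0.6 -0.1  2.6] turn 0.02
```

```bash
python3 -m creep '[[[0,0,0,0.002,0],[0,0,0,0.0015,0],[0,0,0,0,0]]]'; python3 -m creep '[[[0,0,0,0.0015,0],[0,0,0,0,0]]]';python3 -m creep '[[[0,0,0,0.0015,0],[0,0,0,0,0]]]'; python3 - <<'E'
from h import *
f=save('v_t','top'); g=save('v_s','side')
for lab,F in(('T',f),('S',g)):
    print(lab,[(np.round(d['at'],4).tolist(),round(d['confidence'],2)) for d in r.pinpoint(F,'nose_tip')],[(np.round(d['at'],4).tolist(),round(d['confidence'],2)) for d in r.pinpoint(F,'lever_ball')])
b=g['pixels'][170:310,210:370]; cv2.imwrite('pics/v_z.png',cv2.resize(b,None,fx=4.2,fy=4.2,interpolation=cv2.INTER_CUBIC)[:,:,::-1])
E
```

```text
t: 27.92
ee_pos: [0.6611, 0.072, 0.1814]
tool_rot: [179.9, 0.1, -173.2]
ft_force: [-1.0, 3.6, 8.6]
opening: 0.003
t: 28.18
ee_pos: [0.6613, 0.0721, 0.1812]
tool_rot: [179.9, 0.2, -173.2]
ft_force: [-3.9, 3.9, 18.2]
opening: 0.004
t: 28.42
ee_pos: [0.6614, 0.0721, 0.181]
tool_rot: [179.9, 0.2, -173.2]
ft_force: [-7.9, 3.2, 25.4]
opening: 0.006
T [([0.5633, -0.5177, -0.0012], 0.57), ([0.6229, -0.0739, 0.0631], 0.54), ([0.7523, 0.2451, -0.0046], 0.19)] []
S [([0.6246, -0.078, 0.0613], 0.65), ([0.4222, 0.2445, -0.0012], 0.49)] [([0.3541, -0.1006, 0.0001], 0.67), ([0.6832, 0.2779, 0.0031], 0.6), ([0.6642, 0.0728, 0.166], 0.45)]
```

View pics/v_z.png

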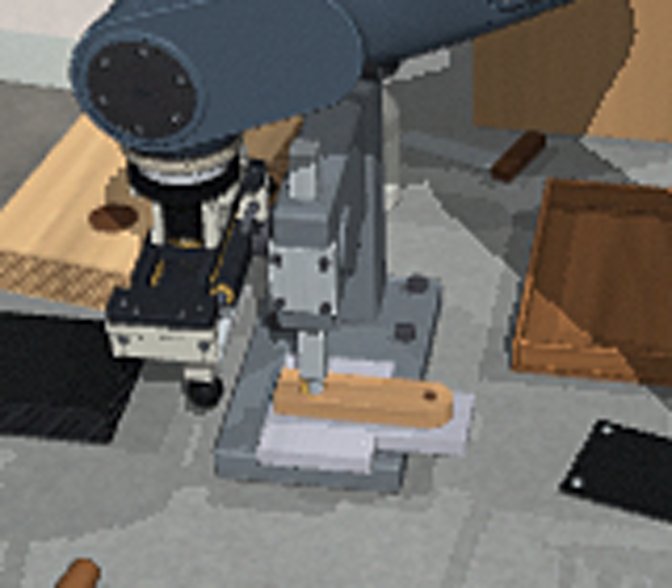

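```bash
python3 -m creep '[[[0,0,0,-0.005,0],[0,0,0.0015,-0.02,0],[0,0,-0.001,-0.02,0],[0,0,-0.004,-0.02,0],[0,0,-0.006,-0.02,0],[0,0,-0.009,-0.02,0],[0,0,-0.011,-0.018,0],[0,0,-0.013,-0.017,0],[0,0,-0.015,-0.015,0],[0,0,-0.002,-0.02,0],[0,0,0,-0.03,0],[0,0.03,-0.012,0,0],[0,0.035,-0.016,0,0],[0,0.035,-0.016,0,0],[0,0.035,-0.016,0,0],[0.6,0.035,-0.016,0,0],[0.6,0,0,0.03,0],[0.6,0,0,0.04,0],[0.6,0,0,0,0]]]'; python3 go.py .542 -.0818 .0487 186.75
python3 - <<'E'
from h import *
f=save('w_t','top'); g=save('w_s','side')
for lab,F in(('T',f),('S',g)):
    print(lab,[(np.round(d['at'],4).tolist(),round(d['confidence'],2)) for d in r.pinpoint(F,'nose_tip')],[(np.round(d['at'],4).tolist(),round(d['confidence'],2)) for d in r.pinpoint(F,'lever_ball')],[(np.round(d['at'],4).tolist(),round(d['confidence'],2)) for d in r.pinpoint(F,'insert1_top')])
b=g['pixels'][190:290,240:340]; cv2.imwrite('pics/w_z.png',cv2.resize(b,None,fx=6,fy=6,interpolation=cv2.INTER_CUBIC)[:,:,::-1])
E
python3 onplate.py; python3 bl.py
```

```text
t: 31.1
ee_pos: [0.5066, -0.0841, 0.3106]
tool_rot: [179.9, -0.3, -173.3]
ft_force: [1.2, 0.4, 1.5]
opening: 0.384
pos [ 0.5066 -0.0841  0.3106] rot [ 179.88   -0.27 -173.29] t 31.1 F [1.2 0.4 1.5] open 0.384 | tool shift (before turning) [-36.7  -2.4 261.7] turn -0.04
T [] [([0.6686, 0.0123, 0.3216], 0.82)] []
S [([0.4139, -0.3365, -0.0021], 0.59), ([0.6249, -0.0756, 0.0845], 0.46)] [([0.6688, 0.0132, 0.3178], 0.66), ([0.6853, 0.2798, -0.0007], 0.35)] []
486 [ 0.5845 -0.0747] 7.38 30 insert [ 0.6261 -0.0693] err press x,y 0.001 0.0025
T 0.86 579 [172. 132.  94.] [0.4226 0.2484] 6.9 39 z 0.015
T 0.68 519 [ 96.  58. 124.] [0.5892 0.1681] -25.1 37 z 0.016
S 0.9 420 [182. 142. 100.] [ 0.6006 -0.1272] 4.3 40 z 0.058
S 0.89 633 [193. 150. 106.] [0.4218 0.2506] 187.3 73 z 0.014
S 0.65 551 [110.  50. 151.] [0.5866 0.1704] -26.4 30 z 0.013
S 0.31 677 [142. 153. 156.] [0.3674 0.3996] 102.7 406 z 0.053
```

View pics/w_z.png

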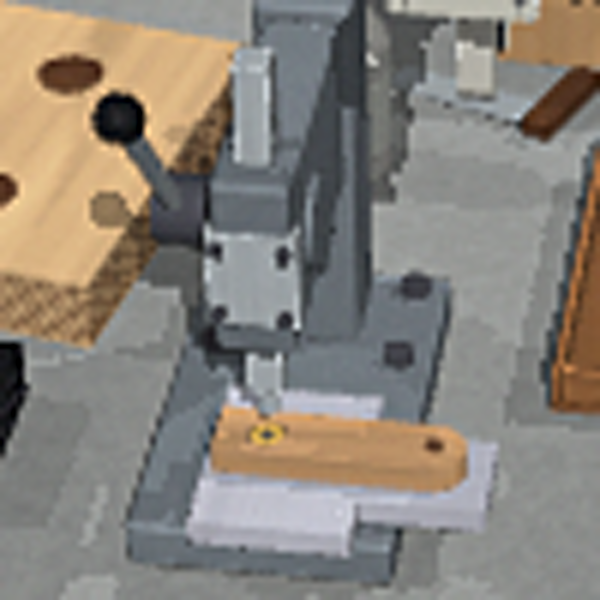

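```bash
python3 -m creep '[[[0.6,-0.01,-0.001,0.04,0],[0.6,-0.01,-0.001,0.05,0],[0.6,-0.01,0,0.05,0],[0.6,-0.007,0,0.05,0],[0.6,0,0,0.035,0],[0.6,0,0,0.02,0],[0.6,0,0,0,0],[0.6,0,0,0,0]]]'; python3 go.py .542 -.0815 .0497 186.75
```

```text
t: 32.8
ee_pos: [0.5452, -0.0818, 0.0684]
tool_rot: [-180.0, 0.1, -173.3]
ft_force: [-0.1, -0.3, -0.2]
opening: 0.596
pos [ 0.5452 -0.0818  0.0684] rot [-1.7998e+02  6.0000e-02 -1.7327e+02] t 32.8 F [-0.1 -0.3 -0.2] open 0.596 | tool shift (before turning) [ 3.2  0.7 18.6] turn -0.02
```

```bash
python3 -m creep '[[[0.6,0.003,0,0.01,0],[0.6,0,0,0.009,0],[0.6,0,0,0,0],[0,0,0,0,0],[0,0,0,0,0],[0,0,0,0,0],[0,0,0,0,0],[0,0,0,-0.004,0],[0,0,0,0,0]]]' 40; python3 go.py .542 -.0815 .0497 186.75
```

```text
t: 33.92
ee_pos: [0.5418, -0.0821, 0.0527]
tool_rot: [-180.0, 0.0, -173.3]
ft_force: [-0.1, 0.7, -1.4]
opening: 0.378
pos [ 0.5418 -0.0821  0.0527] rot [-1.7999e+02  2.0000e-02 -1.7327e+02] t 33.92 F [-0.1  0.7 -1.4] open 0.378 | tool shift (before turning) [-0.3  0.5  3. ] turn -0.02
```

```bash
python3 -m creep '[[[0,0.015,0,0,0],[0,0.03,0,0,0],[0,0.03,0,-0.01,0],[0,0.025,0,-0.04,0],[0,0,0,-0.05,1.2],[0,0.02,-0.036,0,0],[0,0.02,-0.036,0,0],[0,0.02,-0.036,0,0],[0,0.02,-0.036,0,0],[0,0.02,-0.036,0,0],[0,0,0,0,0],[0,0,0,0,0]]]'; python3 go.py .3639 -.2848 .0105 185.5; python3 predb.py
```

```text
t: 35.42
ee_pos: [0.3602, -0.2821, 0.1523]
tool_rot: [180.0, -0.0, -174.5]
ft_force: [-0.6, 0.4, -1.5]
opening: 0.381
pos [ 0.3602 -0.2821  0.1523] rot [ 1.7997e+02 -1.0000e-02 -1.7449e+02] t 35.42 F [-0.6  0.4 -1.5] open 0.381 | tool shift (before turning) [ -3.5  -3.1 141.8] turn 0.01
t insert pred [400.2 263.4] [([0.4442, -0.2739, 0.1621], 0.53)]
s insert pred [350.9 208.1] [([0.4116, -0.2804, 0.1501], 0.15)]
insert world pred [ 0.4438 -0.274   0.1736]
```

View pics/pb_s.png

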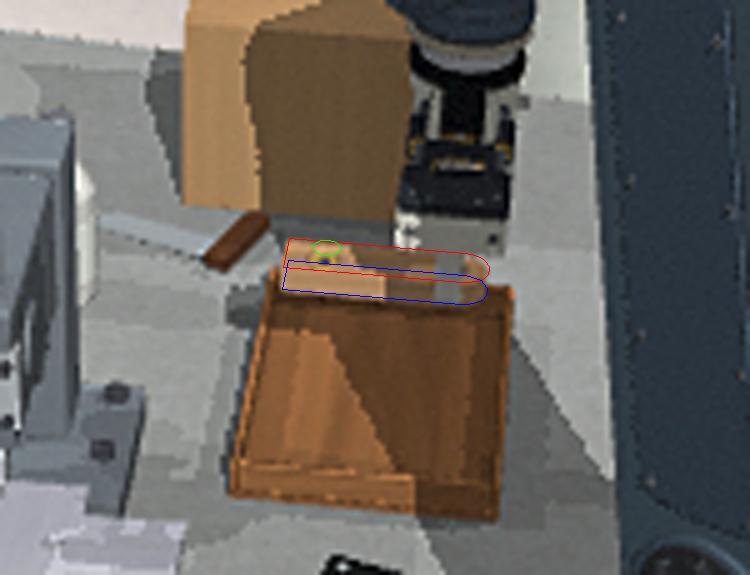

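```bash
python3 -m creep '[[[0,-0.002,-0.003,0.04,0],[0,-0.002,0,0.04,0],[0,0,0,0.03,0],[0,0,0,0.02,0],[0,0,0,0.008,0],[0,0,0,0,0],[0,0,0,0,0]]]';  python3 go.py .3639 -.2848 .0105 185.5
```

```text
t: 36.5
ee_pos: [0.3649, -0.2854, 0.0152]
tool_rot: [-179.9, 0.0, -174.5]
ft_force: [-0.1, 0.1, -1.1]
opening: 0.384
pos [ 0.3649 -0.2854  0.0152] rot [-1.7995e+02  5.0000e-02 -1.7445e+02] t 36.5 F [-0.1  0.1 -1.1] open 0.384 | tool shift (before turning) [1.  0.7 4.7] turn 0.05
```

```bash
python3 -m creep '[[[0,0,0,0.004,0],[0,0,0,0.001,0],[0.55,0,0,0,0],[0.55,0,0,0,0],[0.55,0,0,0,0],[0.55,0,0,-0.02,0],[0.55,0,0,-0.04,0],[0.6,0,0,-0.05,0],[0.8,0,0,-0.05,0],[1,0,0,0,0],[1,0,0,0,0]]]'
python3 - <<'E'
from h import *
f=save('x_t','top'); g=save('x_s','side')
b=f['pixels'][140:340,180:460]; cv2.imwrite('pics/x_z.png',cv2.resize(b,None,fx=2.8,fy=2.8,interpolation=cv2.INTER_CUBIC)[:,:,::-1])
E
python3 bl.py; python3 go.py .38 .245 .15 187
```

```text
t: 37.88
ee_pos: [0.3642, -0.2849, 0.1688]
tool_rot: [180.0, -0.0, -174.5]
ft_force: [0.4, 0.2, -0.7]
opening: 0.874
T 0.9 506 [ 94.  56. 122.] [0.5899 0.1683] -24.0 48 z 0.016
T 0.66 552 [148. 113.  81.] [0.4227 0.2496] 6.8 37 z 0.016
S 0.97 583 [114.  52. 144.] [0.5873 0.1711] -25.3 34 z 0.013
S 0.82 389 [172. 134.  93.] [ 0.4083 -0.2867] 5.0 21 z 0.018
S 0.67 614 [178. 138.  97.] [0.4216 0.2502] 189.0 88 z 0.014
pos [ 0.3643 -0.2849  0.1687] rot [ 1.7993e+02 -6.0000e-02 -1.7447e+02] t 38.17 F [ 0.1  0.1 -1. ] open 1.0 | tool shift (before turning) [-66.8 525.9  19.2] turn -1.47
```

View pics/x_z.png

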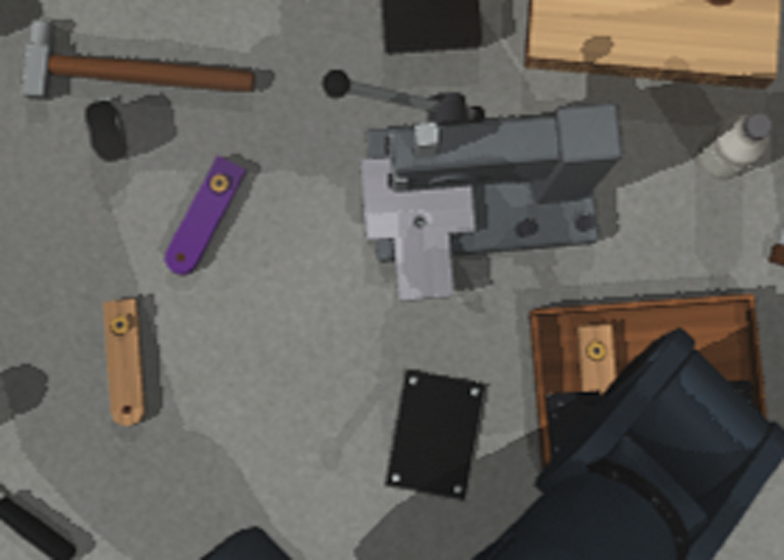

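View pics/x_s.png

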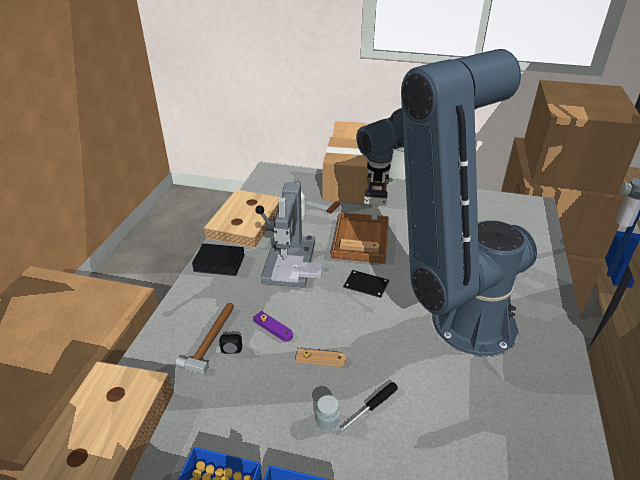

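```bash
python3 -m creep '[[[1,-0.004,0.026,0,-1.4],[1,-0.006,0.045,0,0],[1,-0.006,0.045,0,0],[1,-0.006,0.045,0,0],[1,-0.006,0.045,0,0],[1,-0.006,0.045,0,0],[1,-0.006,0.045,0,0],[1,-0.006,0.045,0,0],[1,-0.006,0.045,0,0],[1,-0.006,0.045,0,0],[1,-0.005,0.045,0,0],[1,-0.004,0.03,0.0,0],[1,0,0.02,0.03,0],[1,0,0,0.03,0],[1,0,0,0,0],[1,0,0,0,0]]]'; python3 go.py .3803 .2449 .004 186.9; python3 bl.py
```

```text
t: 40.17
ee_pos: [0.3686, 0.2451, 0.1102]
tool_rot: [180.0, 0.0, -173.1]
ft_force: [-0.0, 0.5, -0.0]
opening: 0.997
pos [0.3686 0.2451 0.1102] rot [ 1.7999e+02  3.0000e-02 -1.7308e+02] t 40.17 F [-0.   0.5 -0. ] open 0.997 | tool shift (before turning) [-11.6  -1.6 106.2] turn 0.02
T 0.88 532 [ 94.  57. 122.] [0.5886 0.1696] -25.4 44 z 0.016
T 0.61 529 [158. 120.  83.] [ 0.4063 -0.2812] 4.8 37 z 0.022
S 0.86 687 [186. 144. 102.] [0.4215 0.2497] 7.5 45 z 0.013
S 0.61 624 [108.  50. 144.] [0.5869 0.1709] -24.8 55 z 0.012
```

```bash
python3 -m creep '[[[1,-0.006,-0.001,0.04,0],[0.8,-0.006,0,0.04,0],[0.65,0,0,0.02,0],[0.65,0,0,0,0],[0.65,0,0,0.0,0]]]'; python3 go.py .3803 .2449 .004 186.9
```

```text
t: 41.0
ee_pos: [0.3807, 0.2457, 0.0104]
tool_rot: [180.0, 0.1, -173.1]
ft_force: [0.2, -0.4, -0.6]
opening: 0.66
pos [0.3807 0.2457 0.0104] rot [ 1.7997e+02  7.0000e-02 -1.7307e+02] t 41.0 F [ 0.2 -0.4 -0.6] open 0.66 | tool shift (before turning) [ 0.6 -0.8  6.4] turn 0.03
```

```bash
python3 -m creep '[[[0.65,0,-0.0005,0.0065,0],[0.65,0,0,0,0],[0,0,0,0,0],[0,0,0,0,0],[0,0,0,0,0],[0,0,0,0,0],[0,0,0,0,0],[0,0,0,-0.03,0],[0,0,0,-0.04,0],[0,0,0,-0.03,0],[0,0,0,0,0]]]' 40; python3 go.py .4824 -.0888 .105 186.75
```

```text
t: 42.38
ee_pos: [0.3811, 0.2455, 0.1043]
tool_rot: [179.9, 0.2, -173.1]
ft_force: [0.4, 0.0, -0.8]
opening: 0.384
pos [0.3811 0.2455 0.1043] rot [ 179.93    0.19 -173.07] t 42.38 F [ 0.4  0.  -0.8] open 0.384 | tool shift (before turning) [ -60.2 -344.    -0.9] turn 0.18
```

```bash
python3 -m creep '[[[0,-0.004,-0.024,0,0.2],[0,-0.007,-0.04,0,0],[0,-0.007,-0.04,0,0],[0,-0.007,-0.04,0,0],[0,-0.007,-0.04,0,0],[0,-0.007,-0.04,0,0],[0,-0.007,-0.04,0,0],[0,-0.007,-0.04,0,0],[0,-0.006,-0.03,0,0],[0,0,-0.01,0,0],[0,0,0,0,0],[0,0,0,0,0]]]'; python3 go.py .4824 -.0888 .0505 186.75; python3 predb.py
```

```text
t: 43.88
ee_pos: [0.4787, -0.0887, 0.1025]
tool_rot: [180.0, -0.0, -173.2]
ft_force: [0.8, 1.1, -1.0]
opening: 0.386
pos [ 0.4787 -0.0887  0.1025] rot [ 1.7997e+02 -5.0000e-02 -1.7322e+02] t 43.88 F [ 0.8  1.1 -1. ] open 0.386 | tool shift (before turning) [-3.7 -0.5 52. ] turn 0.03
t insert pred [331.1 222.6] [([0.4518, -0.2782, 0.0196], 0.57)]
s insert pred [302.9 248.4] [([0.624, -0.0712, 0.0019], 0.63)]
insert world pred [ 0.5621 -0.0788  0.1238]
```

View pics/pb_s.png

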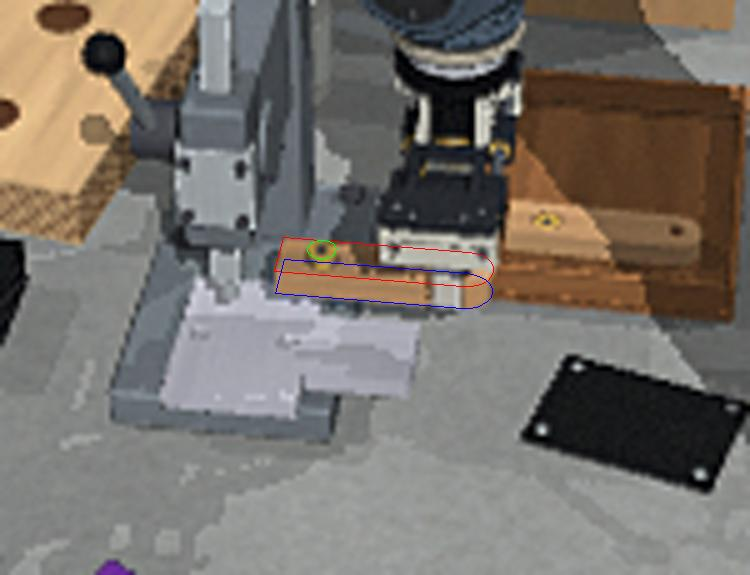

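View pics/pb_t.png

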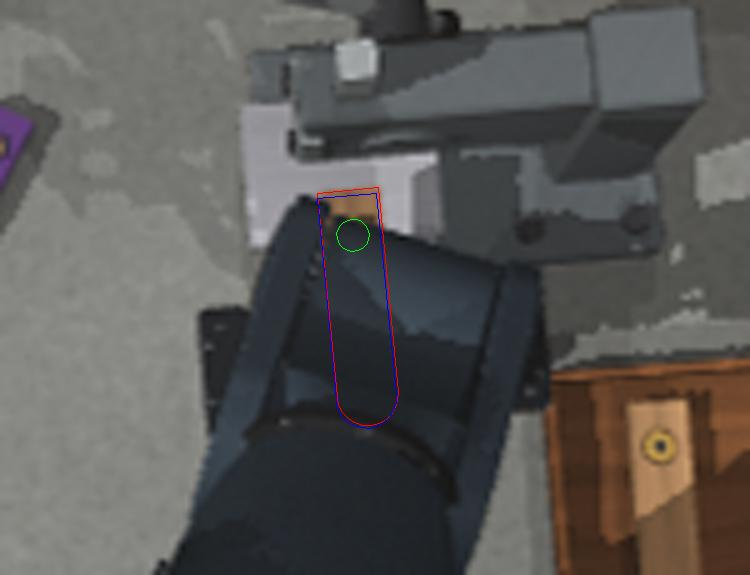

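```bash
python3 -m creep '[[[0,-0.004,-0.0005,0.03,0],[0,0,0,0.018,0],[0,0,0,0.003,0],[0,0,0,0,0]]]'; python3 -m creep '[[[0,-0.01,0,0,0],[0,-0.015,0,0,0],[0,-0.015,0,0,0],[0,-0.012,0,0,0],[0,-0.009,0,0,0],[0,0,0,0,0],[0,0,0,0,0]]]'; python3 go.py .543 -.0817 .0487 186.75
```

```text
t: 44.58
ee_pos: [0.4835, -0.0896, 0.0523]
tool_rot: [-180.0, 0.0, -173.3]
ft_force: [-0.1, -0.1, -0.9]
opening: 0.385
t: 45.45
ee_pos: [0.5435, -0.0826, 0.0518]
tool_rot: [180.0, -0.0, -173.3]
ft_force: [-0.4, -0.7, -0.9]
opening: 0.384
pos [ 0.5435 -0.0826  0.0518] rot [ 1.7999e+02 -3.0000e-02 -1.7327e+02] t 45.45 F [-0.4 -0.7 -0.9] open 0.384 | tool shift (before turning) [0.4 0.9 3.1] turn -0.02
```

```bash
python3 -m creep '[[[0,0,0.0005,0.003,0],[0,0,0,0,0],[0.55,0,0,0,0],[0.55,0,0,0,0],[0.55,0,0,0,0],[0.55,0,0,-0.01,0],[0.55,0,0,-0.03,0],[0.4,0,0,-0.05,0],[0,0,0,-0.05,0],[0,0.02,0,-0.05,0],[0,0.02,0,-0.05,0],[0,0,0,-0.05,0],[0,0,0,-0.05,0],[0,0,0,0,0],[0,0,0,0,0]]]'; python3 onplate.py; python3 - <<'E'
from h import *
g=r.grab_frame('side'); b=g['pixels'][238:280,265:325]; cv2.imwrite('pics/u2_z.png',cv2.resize(b,None,fx=13,fy=13,interpolation=cv2.INTER_NEAREST)[:,:,::-1])
E
python3 go.py .667 .0125 .372 186.75
```

```text
t: 47.32
ee_pos: [0.5037, -0.0866, 0.3884]
tool_rot: [180.0, -0.0, -173.3]
ft_force: [-1.1, 0.3, -1.1]
opening: 0.005
459 [ 0.5655 -0.0738] 5.66 27 insert [ 0.6073 -0.0696] err press x,y -0.0177 0.0044
pos [ 0.5037 -0.0866  0.3877] rot [ 1.7995e+02 -1.2000e-01 -1.7327e+02] t 47.48 F [ 0.6  0.3 -0.8] open 0.004 | tool shift (before turning) [-173.8   79.3   15.4] turn -0.02
```

View pics/u2_z.png

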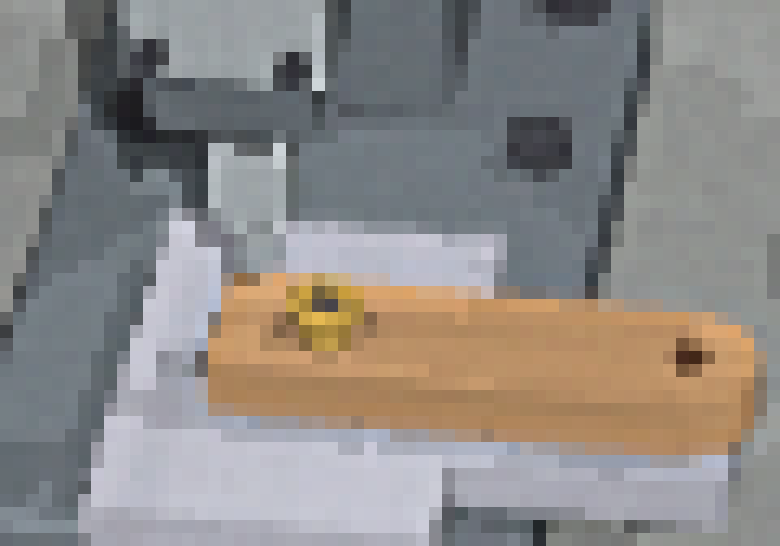

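```bash
python3 go.py .5241 -.0839 .0495 186.75; python3 -m creep '[[[0.6,-0.01,0,0.05,0],[0.6,-0.01,0,0.05,0],[0.6,0,0,0.05,0],[0.6,0,0,0.05,0],[0.6,0,0,0.05,0],[0.6,0,0,0.05,0],[0.6,0,0,0.02,0],[0.6,0,0,0,0],[0.6,0,0,0,0]]]'; python3 go.py .5241 -.0839 .0495 186.75
```

```text
pos [ 0.5037 -0.0866  0.3877] rot [ 1.7995e+02 -1.2000e-01 -1.7327e+02] t 47.48 F [ 0.6  0.3 -0.8] open 0.004 | tool shift (before turning) [-2.130e+01  1.000e-01  3.382e+02] turn -0.02
t: 48.6
ee_pos: [0.5243, -0.0845, 0.0696]
tool_rot: [-180.0, 0.0, -173.3]
ft_force: [0.4, 0.8, 0.2]
opening: 0.602
pos [ 0.5243 -0.0845  0.0696] rot [-1.7998e+02  4.0000e-02 -1.7327e+02] t 48.6 F [0.4 0.8 0.2] open 0.602 | tool shift (before turning) [ 0.1  0.6 20.1] turn -0.02
```

```bash
python3 -m creep '[[[0.6,0,0.0006,0.012,0],[0.6,0,0,0.008,0],[0.6,0,0,0,0],[0,0,0,0,0],[0,0,0,0,0],[0,0,0,0,0],[0,0,0,0,0]]]' 40; python3 predb.py -0.042
```

```text
t: 49.48
ee_pos: [0.524, -0.0838, 0.0491]
tool_rot: [-180.0, 0.0, -173.3]
ft_force: [-0.7, -0.1, 2.3]
opening: 0.381
t insert pred [329.2 210.6] [([0.4124, -0.3372, 0.0025], 0.39), ([0.4473, -0.2759, 0.02], 0.36), ([0.3602, 0.4357, 0.0003], 0.21)]
s insert pred [289.6 259.8] []
insert world pred [ 0.6074 -0.074   0.0704]
```

View pics/pb_s.png

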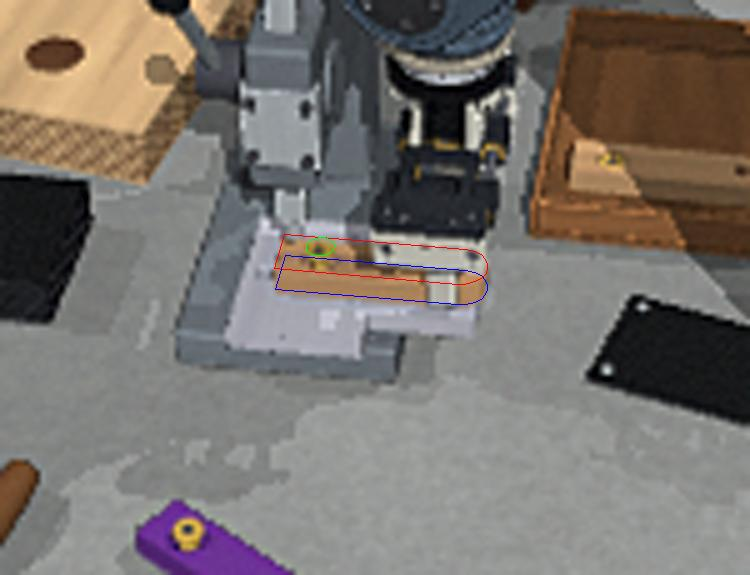

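```bash
python3 -m creep '[[[0,-0.004,0,-0.0005,0],[0,-0.008,0,0,0],[0,-0.0065,0,0,0],[0,0,0,0,0],[0,0,0,0,0]]]'; python3 onplate.py;  python3 go.py .542 -.0818 .0487 186.75;python3 - <<'E'
from h import *
g=r.grab_frame('side'); b=g['pixels'][238:280,265:325]; cv2.imwrite('pics/u3_z.png',cv2.resize(b,None,fx=13,fy=13,interpolation=cv2.INTER_NEAREST)[:,:,::-1])
E
```

```text
t: 50.3
ee_pos: [0.5422, -0.0816, 0.0493]
tool_rot: [180.0, -0.0, -173.3]
ft_force: [-0.6, -0.9, -0.9]
opening: 0.382
320 [ 0.583  -0.0699] 6.69 165 insert [ 0.6248 -0.065 ] err press x,y 0.0002 0.0069
pos [ 0.5421 -0.0817  0.0494] rot [ 1.8000e+02 -1.0000e-02 -1.7327e+02] t 50.4 F [ 0.4 -0.  -1.1] open 0.382 | tool shift (before turning) [ 0.1 -0.1  0.7] turn -0.02
```

View pics/u3_z.png

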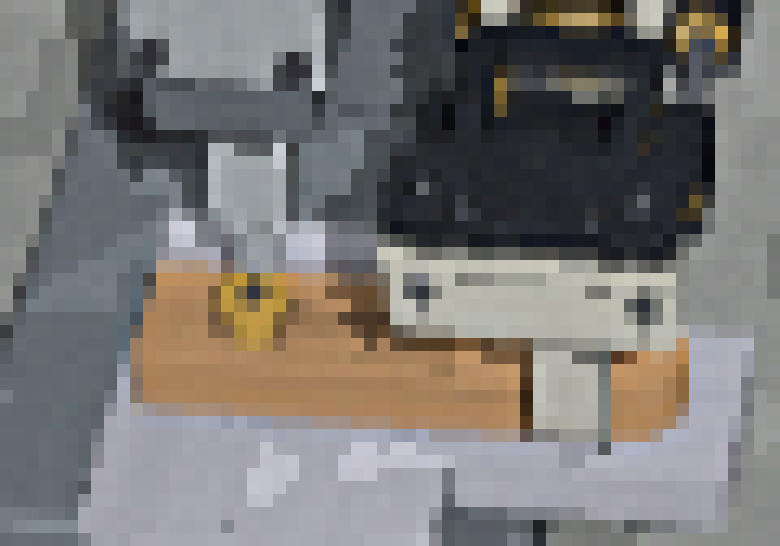

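```bash
python3 -m creep '[[[0,0,0,0.0006,0],[0.55,0,0,0,0],[0.55,0,0,0,0],[0.55,0,0,0,0],[0.55,0,0,-0.01,0],[0.55,0,0,-0.03,0],[0.4,0,0,-0.05,0],[0,0,0,-0.05,0],[0,0.02,0,-0.05,0],[0,0.02,0,-0.05,0],[0,0,0,-0.05,0],[0,0,0,-0.05,0],[0,0,0,0,0],[0,0,0,0,0]]]'; python3 onplate.py; python3 - <<'E'
from h import *
g=r.grab_frame('side'); b=g['pixels'][238:280,265:325]; cv2.imwrite('pics/u4_z.png',cv2.resize(b,None,fx=13,fy=13,interpolation=cv2.INTER_NEAREST)[:,:,::-1])
E
python3 go.py .667 .0125 .372 186.75
```

```text
t: 52.2
ee_pos: [0.5021, -0.0862, 0.3883]
tool_rot: [180.0, -0.0, -173.3]
ft_force: [-1.1, 0.1, 0.3]
opening: 0.003
434 [ 0.5846 -0.0744] 8.6 60 insert [ 0.6261 -0.0681] err press x,y 0.0011 0.0037
pos [ 0.5021 -0.0862  0.3876] rot [ 1.7995e+02 -1.2000e-01 -1.7327e+02] t 52.35 F [ 0.4 -0.5 -0.9] open 0.005 | tool shift (before turning) [-175.3   78.7   15.3] turn -0.02
```

View pics/u4_z.png

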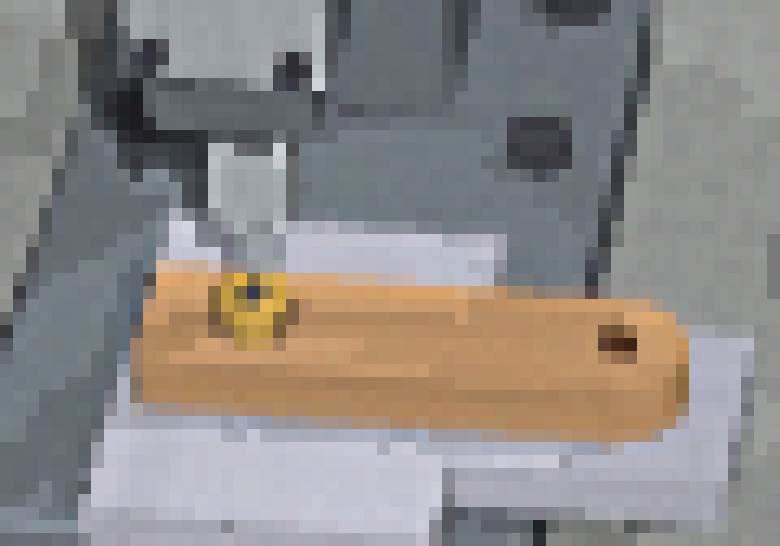

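```bash
python3 -m creep '[[[0,-0.035,0.016,0.003,0],[0,-0.035,0.016,0.003,0],[0,-0.035,0.016,0.003,0],[0,-0.035,0.016,0.003,0],[0,-0.035,0.015,0.003,0],[0,0,0,0,0],[0,0,0,0,0]]]'; python3 -m creep '[[[0,0,0,0.02,0],[0,0,0,0.016,0],[0,0.0,0.004,0.004,0],[0,0,0.008,0.007,0],[0,0,0.008,0.008,0],[0,0,0.007,0.009,0],[0,0,0.006,0.009,0],[0,0,0.005,0.009,0],[0,0,0.005,0.01,0],[0,0,0.004,0.01,0],[0,0,0.004,0.01,0],[0,0,0.003,0.01,0]]]'; python3 go.py .6605 .072 .182 186.75
```

```text
t: 53.22
ee_pos: [0.6667, 0.0124, 0.3731]
tool_rot: [180.0, -0.1, -173.3]
ft_force: [0.9, -0.3, -0.2]
opening: 0.008
t: 54.72
ee_pos: [0.6608, 0.0731, 0.2542]
tool_rot: [179.4, 0.3, -173.1]
ft_force: [-5.9, 29.0, 18.6]
opening: 0.005
pos [0.6608 0.0731 0.2542] rot [ 179.44    0.26 -173.11] t 54.73 F [-5.9 29.  18.6] open 0.005 | tool shift (before turning) [ 0.7 -1.7 72.2] turn 0.14
```

```bash
python3 -m creep '[[[0,0,0,0,0],[0,0,0,0,0]]]'; python3 - <<'E'
from h import *
g=r.grab_frame('side'); b=g['pixels'][180:280,230:330]; cv2.imwrite('pics/y_z.png',cv2.resize(b,None,fx=7.5,fy=7.5,interpolation=cv2.INTER_NEAREST)[:,:,::-1][100:700])
E
```

```text
t: 54.98
ee_pos: [0.6607, 0.0731, 0.2541]
tool_rot: [179.4, 0.2, -173.1]
ft_force: [-4.4, 28.4, 15.1]
opening: 0.006
```

View pics/y_z.png

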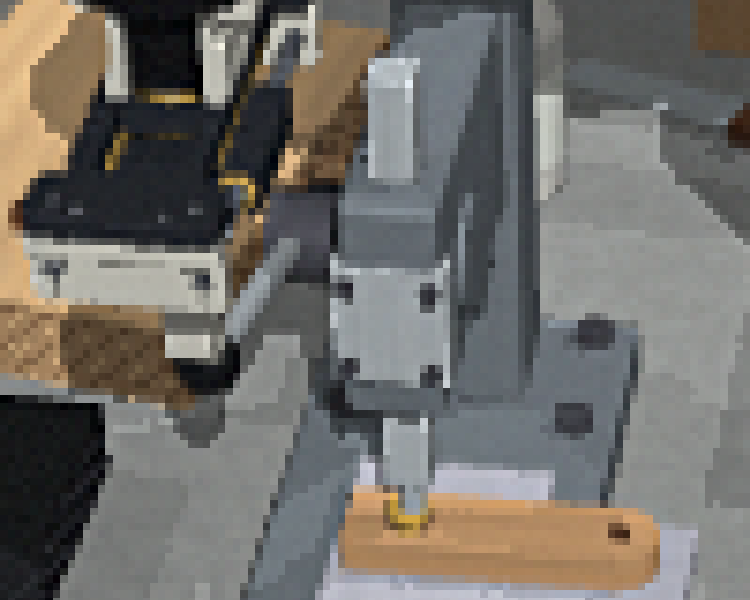

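```bash
python3 -m creep '[[[0,0,0.004,-0.02,0],[0,0,0,-0.03,0],[0,0,0,-0.03,0],[0,0,-0.02,-0.03,0],[0,0,-0.03,0,0],[0,0,-0.015,0,0],[0,0,0,0,0],[0,0,0,0,0]]]'; python3 go.py .667 .0095 .336 186.75; python3 - <<'E'
from h import *
g=r.grab_frame('side'); b=g['pixels'][180:280,230:330]; cv2.imwrite('pics/y2_z.png',cv2.resize(b,None,fx=7.5,fy=7.5,interpolation=cv2.INTER_NEAREST)[:,:,::-1][100:700])
E
python3 onplate.py
```

```text
t: 56.02
ee_pos: [0.6678, 0.0066, 0.3614]
tool_rot: [180.0, -0.0, -173.2]
ft_force: [0.1, 0.0, 0.2]
opening: 0.005
pos [0.6678 0.0066 0.3614] rot [ 1.7998e+02 -4.0000e-02 -1.7324e+02] t 56.02 F [0.1 0.  0.2] open 0.005 | tool shift (before turning) [ 0.4  3.  25.4] turn 0.01
488 [ 0.5839 -0.0724] 9.23 32 insert [ 0.6253 -0.0657] err press x,y 0.0007 0.0062
```

View pics/y2_z.png

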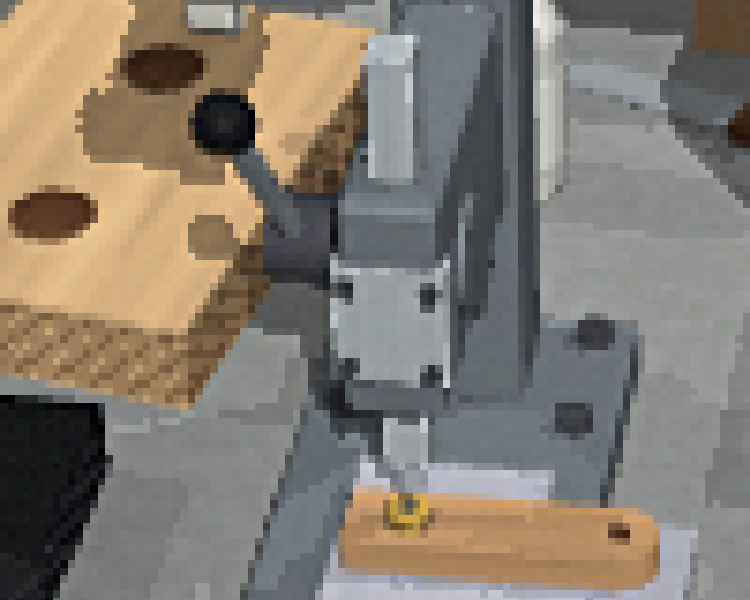

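```bash
python3 -m creep '[[[0,0.02,-0.004,-0.015,0],[0,0.035,-0.016,-0.015,0],[0,0.035,-0.016,0,0],[0,0.035,-0.016,0,0],[0.5,0.035,-0.016,0,0],[0.6,0.01,-0.004,0.03,-2],[0.6,-0.01,0,0.05,0],[0.6,-0.01,0,0.05,0],[0.6,-0.01,0,0.05,0],[0.6,-0.005,0,0.05,0],[0.6,0,0,0.05,0],[0.6,0,0,0.03,0],[0.6,0,0,0,0],[0.6,0,0,0,0]]]'; python3 go.py .5422 -.0815 .0495 188.75
```

```text
t: 57.92
ee_pos: [0.5429, -0.0804, 0.0832]
tool_rot: [-180.0, 0.1, -171.3]
ft_force: [-0.3, 0.2, 0.5]
opening: 0.598
pos [ 0.5429 -0.0804  0.0832] rot [-1.7996e+02  1.0000e-01 -1.7125e+02] t 57.92 F [-0.3  0.2  0.5] open 0.598 | tool shift (before turning) [ 0.9 -1.  33.7] turn -0.0
```

```bash
python3 -m creep '[[[0.6,0.001,-0.001,0.02,0],[0.6,0,0,0.0135,0],[0.6,0,0,0,0],[0,0,0,0,0],[0,0,0,0,0],[0,0,0,0,0],[0,0,0,0,0],[0,0,0,-0.0005,1.2],[0,0,0,0,1.2],[0,0,0,0,0],[0,0,0,0,0]]]' 30; python3 go.py .542 -.0818 .0495 186.55; python3 - <<'E'
from h import *
g=r.grab_frame('side'); b=g['pixels'][180:280,230:330]; cv2.imwrite('pics/y3_z.png',cv2.resize(b,None,fx=7.5,fy=7.5,interpolation=cv2.INTER_NEAREST)[:,:,::-1][100:700])
E
```

```text
t: 59.3
ee_pos: [0.5413, -0.0816, 0.0489]
tool_rot: [-180.0, 0.0, -173.7]
ft_force: [0.8, 0.6, 3.4]
opening: 0.385
pos [ 0.5413 -0.0816  0.0489] rot [-1.8000e+02  1.0000e-02 -1.7367e+02] t 59.3 F [0.8 0.6 3.4] open 0.385 | tool shift (before turning) [-0.7 -0.3 -0.6] turn -0.22
```

View pics/y3_z.png

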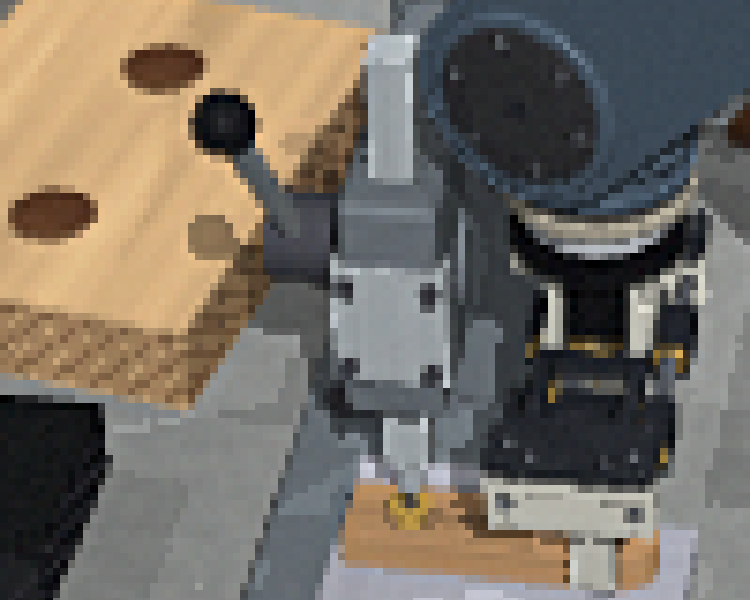

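```bash
python3 -m creep '[[[0.4,0,0,0,0],[0.42,0,0,0,0],[0.46,0,0,0,0],[0.52,0,0,0,0],[0.55,0,0,0,0],[0.55,0,0,-0.01,0],[0.55,0,0,-0.03,0],[0.4,0,0,-0.05,0],[0,0,0,-0.05,0],[0,0.02,0,-0.05,0],[0,0.02,0,-0.05,0],[0,0,0,-0.05,0],[0,0,0,-0.05,0],[0,0,0,0,0],[0,0,0,0,0]]]'; python3 onplate.py;python3 onplate.py; python3 - <<'E'
from h import *
g=r.grab_frame('side'); b=g['pixels'][238:280,265:325]; cv2.imwrite('pics/u5_z.png',cv2.resize(b,None,fx=13,fy=13,interpolation=cv2.INTER_NEAREST)[:,:,::-1])
E
python3 go.py .667 .0095 .372 186.75
```

```text
t: 61.22
ee_pos: [0.5011, -0.0859, 0.3883]
tool_rot: [180.0, -0.0, -173.7]
ft_force: [-0.1, -0.2, -1.1]
opening: 0.008
485 [ 0.5843 -0.075 ] 5.67 41 insert [ 0.6261 -0.0709] err press x,y 0.0008 0.001
442 [ 0.5842 -0.0746] 6.61 42 insert [ 0.6259 -0.0698] err press x,y 0.0008 0.002
pos [ 0.5013 -0.0859  0.388 ] rot [ 1.7997e+02 -9.0000e-02 -1.7367e+02] t 61.48 F [-0.2  0.5 -0.4] open 0.004 | tool shift (before turning) [-175.3   76.5   15.8] turn -0.42
```

View pics/u5_z.png

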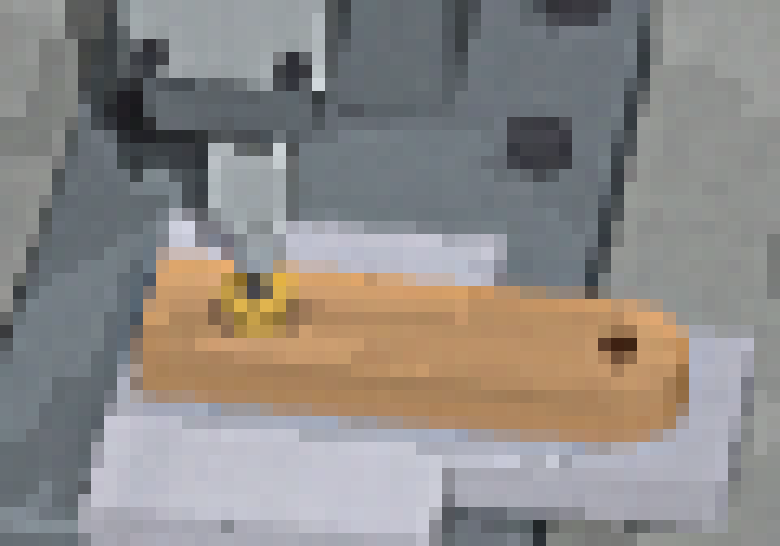

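```bash
python3 -m creep '[[[0,-0.035,0.016,0.003,0.4],[0,-0.035,0.016,0.003,0],[0,-0.035,0.015,0.003,0],[0,-0.035,0.015,0.003,0],[0,-0.035,0.014,0.003,0],[0,0,0,0,0],[0,0,0,0,0]]]'; python3 -m creep '[[[0,0,0,0.02,0],[0,0,0,0.016,0],[0,0.0,0.004,0.004,0],[0,0,0.006,0.007,0],[0,0,0.007,0.008,0],[0,0,0.007,0.009,0],[0,0,0.006,0.009,0],[0,0,0.006,0.009,0],[0,0,0.005,0.01,0],[0,0,0.005,0.01,0],[0,0,0.004,0.01,0],[0,0,0.003,0.01,0],[0,0,0,0,0]]]'; python3 go.py .6605 .070 .182 186.75
```

```text
t: 62.35
ee_pos: [0.6672, 0.0077, 0.3734]
tool_rot: [-180.0, -0.1, -174.1]
ft_force: [-0.5, -0.1, 0.3]
opening: -0.002
t: 63.98
ee_pos: [0.6625, 0.0624, 0.2528]
tool_rot: [179.9, 0.2, -174.0]
ft_force: [-1.1, 3.9, 6.2]
opening: 0.006
pos [0.6625 0.0624 0.2528] rot [ 1.7990e+02  1.5000e-01 -1.7401e+02] t 63.98 F [-1.1  3.9  6.2] open 0.006 | tool shift (before turning) [ 1.4  7.6 70.8] turn -0.76
```

Healthy forces now; press on down.

```bash
python3 -m creep '[[[0,0,0.003,0.01,0],[0,0,0.003,0.01,0],[0,0,0.002,0.01,0],[0,0,0.001,0.01,0],[0,0,0,0.01,0],[0,0,0,0.008,0],[0,0,0,0.006,0],[0,0,-0.001,0.004,0],[0,0,0,0,0]]]'; python3 go.py .6605 .070 .182 186.75
```

```text
t: 65.1
ee_pos: [0.662, 0.0701, 0.1851]
tool_rot: [179.9, 0.2, -174.0]
ft_force: [0.1, 5.2, 6.8]
opening: 0.004
pos [0.662  0.0701 0.1851] rot [ 179.91    0.18 -174.05] t 65.1 F [0.1 5.2 6.8] open 0.004 | tool shift (before turning) [1.5 0.1 3.1] turn -0.8
```

```bash
python3 -m creep '[[[0,0,0,0.002,0],[0,0,0,0.0015,0],[0,0,0,0,0]]]'; python3 -m creep '[[[0,0,0,0.0015,0],[0,0,0,0,0]]]';python3 -m creep '[[[0,0,0,0.0015,0],[0,0,0,0,0],[0,0,0,0,0]]]'; python3 -m creep '[[[0,0,0,-0.005,0],[0,0,0.0015,-0.02,0],[0,0,-0.001,-0.02,0],[0,0,-0.004,-0.02,0],[0,0,-0.006,-0.02,0],[0,0,-0.009,-0.02,0],[0,0,-0.011,-0.018,0],[0,0,-0.013,-0.017,0],[0,0,-0.015,-0.015,0],[0,0,-0.002,-0.02,0],[0,0,0,-0.03,0],[0,0.03,-0.012,0,0],[0,0.035,-0.016,0,0],[0,0.035,-0.016,0,0],[0,0.035,-0.016,0,0],[0.6,0.035,-0.012,0,0],[0.6,0,0,0.03,0],[0.6,0,0,0.04,0],[0.6,0,0,0,0]]]'; python3 onplate.py; python3 go.py .542 -.0815 .0495 187; python3 - <<'E'
from h import *
g=r.grab_frame('side'); b=g['pixels'][190:290,240:340]; cv2.imwrite('pics/z_z.png',cv2.resize(b,None,fx=6,fy=6,interpolation=cv2.INTER_CUBIC)[:,:,::-1])
print([(np.round(d['at'],4).tolist(),round(d['confidence'],2)) for d in r.pinpoint(g,'lever_ball')])
E
```

```text
t: 65.47
ee_pos: [0.662, 0.07, 0.1818]
tool_rot: [179.9, 0.2, -174.0]
ft_force: [-0.1, 3.7, 6.9]
opening: 0.005
t: 65.72
ee_pos: [0.6621, 0.07, 0.1813]
tool_rot: [179.9, 0.2, -174.0]
ft_force: [-3.0, 4.4, 12.9]
opening: 0.01
t: 66.1
ee_pos: [0.6622, 0.07, 0.1811]
tool_rot: [179.9, 0.3, -174.0]
ft_force: [-7.6, 4.4, 21.0]
opening: 0.007
t: 68.47
ee_pos: [0.5046, -0.0798, 0.3105]
tool_rot: [179.9, -0.3, -174.1]
ft_force: [0.0, 0.0, -0.4]
opening: 0.387
442 [ 0.5836 -0.0746] 6.03 36 insert [ 0.6253 -0.0702] err press x,y 0.0001 0.0017
pos [ 0.5062 -0.08    0.3136] rot [-1.8000e+02  3.0000e-02 -1.7407e+02] t 68.58 F [0.8 0.7 0.8] open 0.472 | tool shift (before turning) [-35.4  -5.2 264.1] turn -1.07
[([0.6719, 0.0112, 0.317], 0.68)]
```

View pics/z_z.png

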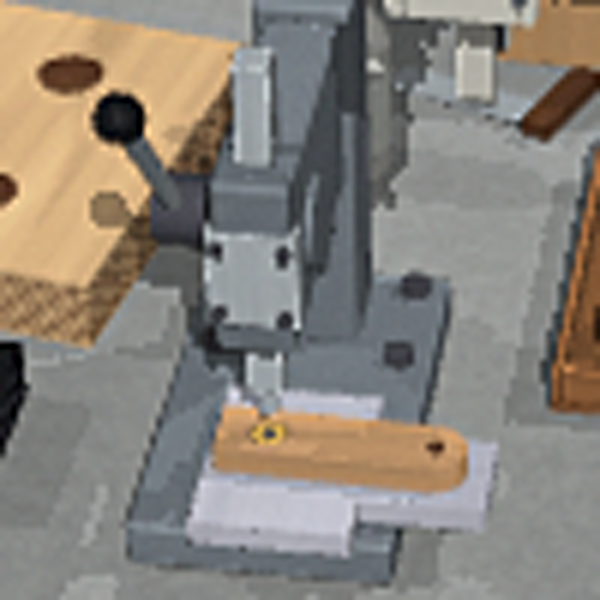

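Insert home, lever up. Fetch the blank.

```bash
python3 -m creep '[[[0.6,-0.01,-0.003,0.04,-0.8],[0.6,-0.01,-0.002,0.05,0],[0.6,-0.01,0,0.05,0],[0.6,-0.006,0,0.05,0],[0.6,0,0,0.035,0],[0.6,0,0,0.02,0],[0.6,0,0,0,0],[0.6,0,0,0,0]]]'; python3 go.py .542 -.0815 .0495 186.75
```

```text
t: 69.68
ee_pos: [0.5431, -0.0809, 0.0688]
tool_rot: [-180.0, 0.1, -173.3]
ft_force: [0.8, -0.4, -0.6]
opening: 0.598
pos [ 0.5431 -0.0809  0.0688] rot [-1.7996e+02  1.2000e-01 -1.7326e+02] t 69.67 F [ 0.8 -0.4 -0.6] open 0.598 | tool shift (before turning) [ 1.2 -0.5 19.3] turn -0.01
```

```bash
python3 -m creep '[[[0.6,0.001,0,0.01,0],[0.6,0,0,0.009,0],[0.6,0,0,0,0],[0,0,0,0,0],[0,0,0,0,0],[0,0,0,0,0],[0,0,0,0,0],[0,0,0,-0.004,0],[0,0,0,0,0]]]' 40; python3 -m creep '[[[0,0.015,0,0,0],[0,0.03,0,0,0],[0,0.03,0,-0.01,0],[0,0.025,0,-0.04,0],[0,0,0,-0.05,1.2],[0,0,0,0,0]]]'; python3 go.py .3725 -.374 .15 185.5
```

```text
t: 70.8
ee_pos: [0.5412, -0.0808, 0.0526]
tool_rot: [-180.0, 0.0, -173.3]
ft_force: [0.6, -0.7, -0.8]
opening: 0.388
t: 71.55
ee_pos: [0.4433, -0.0931, 0.1553]
tool_rot: [-179.9, 0.3, -174.5]
ft_force: [0.4, -0.0, -1.6]
opening: 0.386
pos [ 0.4433 -0.0931  0.1553] rot [-179.86    0.34 -174.49] t 71.55 F [ 0.4 -0.  -1.6] open 0.386 | tool shift (before turning) [  97.5 -272.8    5.4] turn 0.01
```

```bash
python3 -m creep '[[[0,0.01,-0.028,0,0],[0,0.014,-0.04,0,0],[0,0.014,-0.04,0,0],[0,0.014,-0.04,0,0],[0,0.014,-0.04,0,0],[0,0.014,-0.04,0,0],[0,0.013,-0.03,0,0],[0,0.004,-0.015,0,0],[0,0,0,0,0],[0,0,0,0,0]]]'; python3 go.py .3725 -.374 .0115 185.5; python3 predb.py
```

```text
t: 72.8
ee_pos: [0.3718, -0.3725, 0.152]
tool_rot: [180.0, -0.0, -174.4]
ft_force: [-0.3, 0.3, -0.7]
opening: 0.389
pos [ 0.3718 -0.3725  0.152 ] rot [ 1.7995e+02 -2.0000e-02 -1.7442e+02] t 72.8 F [-0.3  0.3 -0.7] open 0.389 | tool shift (before turning) [ -0.6  -1.7 140.5] turn 0.08
t insert pred [432.2 260.2] [([0.6698, 0.0112, 0.3211], 0.62), ([0.6825, 0.2793, -0.0026], 0.58), ([0.4501, -0.2777, 0.0211], 0.57), ([0.4584, -0.3661, 0.1622], 0.39)]
s insert pred [352.6 194.1] []
insert world pred [ 0.4554 -0.3643  0.1733]
```

View pics/pb_s.png

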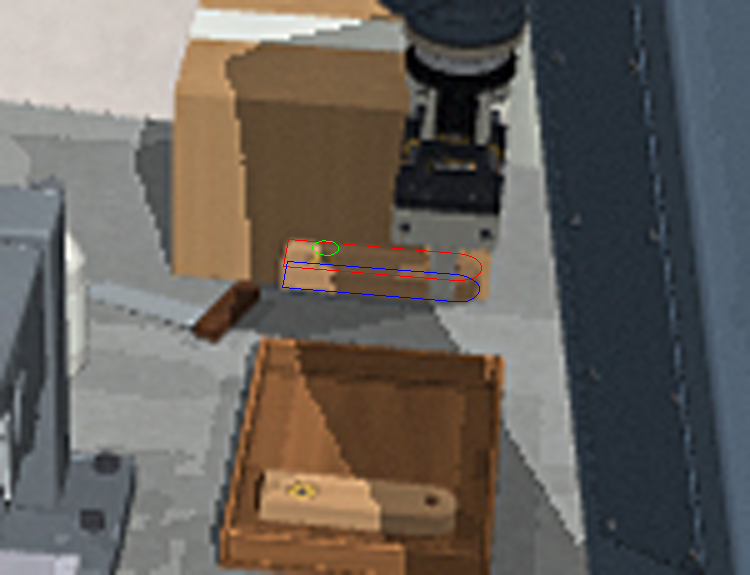

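```bash
python3 -m creep '[[[0,0,-0.001,0.04,0],[0,0,0,0.04,0],[0,0,0,0.03,0],[0,0,0,0.02,0],[0,0,0,0.007,0],[0,0,0,0,0],[0,0,0,0,0]]]';  python3 go.py .3725 -.374 .0105 185.5
```

```text
t: 73.88
ee_pos: [0.372, -0.3749, 0.0162]
tool_rot: [-179.9, 0.0, -174.5]
ft_force: [-1.2, 0.5, -1.4]
opening: 0.387
pos [ 0.372  -0.3749  0.0162] rot [-1.7993e+02  4.0000e-02 -1.7446e+02] t 73.88 F [-1.2  0.5 -1.4] open 0.387 | tool shift (before turning) [-0.6  0.9  5.7] turn 0.04
```

```bash
python3 -m creep '[[[0,0,0,0.004,0],[0,0,0,0.0015,0],[0.45,0,0,0,0],[0.55,0,0,0,0],[0.55,0,0,0,0],[0.55,0,0,-0.02,0],[0.55,0,0,-0.04,0],[0.55,0,0,-0.05,0],[0.55,0.04,0.03,-0.06,0],[0.55,0,0.04,-0.05,0],[0.55,0,0.04,0,0],[0.55,0,0.05,0,0],[0.55,0,0.05,0,0],[0.55,0,0.05,0,0],[0.55,0,0.05,0,0],[0.55,0,0.05,0,0],[0.55,0,0,0,0]]]'; python3 bl.py; python3 - <<'E'
from h import *
f=save('e_t','top'); g=save('e_s','side')
for n in ['hammer','jar','driver','tape','bracket','glue','square','plate','lever_ball']:
    print(n,[[(np.round(d['at'],3).tolist(),round(d['confidence'],2)) for d in r.pinpoint(F,n)][:1] for F in(f,g)])
for nm,F,(y0,x0) in(('e1',f,(150,280)),('e2',g,(190,240))):
    cv2.imwrite(f'pics/{nm}.png',cv2.resize(F['pixels'][y0:y0+180,x0:x0+200],None,fx=3.3,fy=3.3,interpolation=cv2.INTER_CUBIC)[:,:,::-1])
E
```

```text
t: 76.0
ee_pos: [0.3053, -0.024, 0.2168]
tool_rot: [180.0, 0.0, -174.2]
ft_force: [1.0, -0.7, -0.7]
opening: 0.549
T 0.63 532 [ 81.  52. 104.] [0.5872 0.1689] -25.7 46 z 0.016
T 0.6 564 [110.  83.  57.] [ 0.4155 -0.3717] 4.8 37 z 0.022
S 0.91 577 [ 96.  44. 131.] [0.5877 0.1701] -25.3 25 z 0.013
S 0.74 358 [130. 101.  71.] [ 0.4082 -0.2864] 4.6 39 z 0.019
hammer [[([0.751, 0.246, -0.003], 0.77)], []]
jar [[([0.358, 0.436, -0.002], 0.63)], [([0.362, 0.436, -0.001], 0.75)]]
driver [[([0.26, 0.382, 0.005], 0.68)], [([0.261, 0.384, 0.002], 0.94)]]
tape [[([0.678, 0.28, 0.001], 0.63)], [([0.686, 0.277, 0.001], 0.79)]]
bracket [[([0.351, -0.102, 0.002], 0.76)], [([0.352, -0.102, 0.001], 0.81)]]
glue [[([0.679, -0.423, -0.001], 0.95)], [([0.679, -0.421, 0.002], 0.59)]]
square [[([0.56, -0.518, -0.002], 0.95)], [([0.623, -0.07, -0.0], 0.66)]]
plate [[([0.581, -0.076, 0.035], 0.9)], [([0.583, -0.076, 0.027], 0.75)]]
lever_ball [[([0.671, 0.012, 0.32], 0.89)], [([0.67, 0.011, 0.32], 0.66)]]
```

View pics/e1.png

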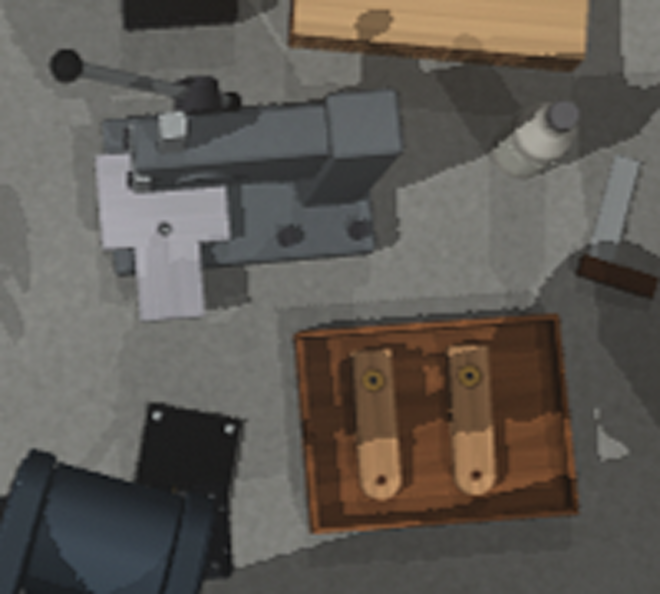

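View pics/e2.png

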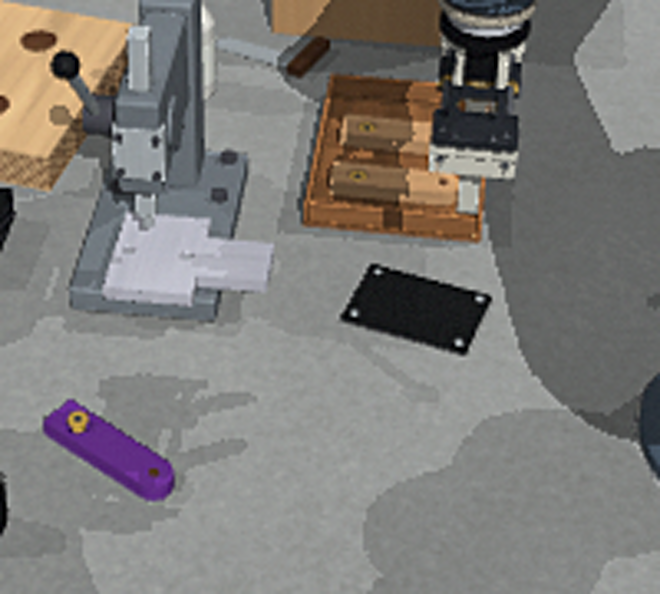

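View pics/e_t.png

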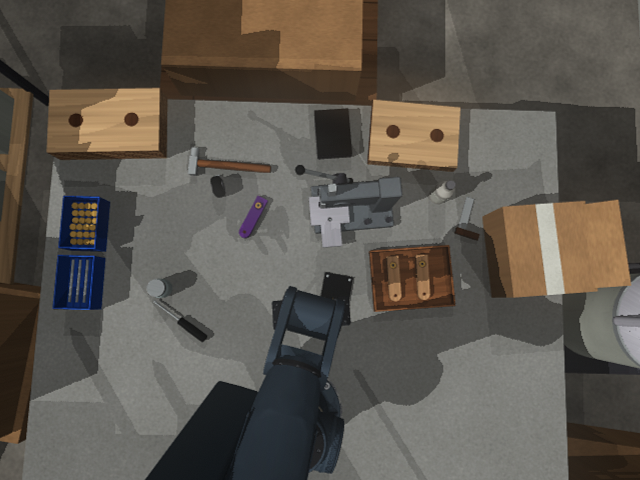

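```bash
python3 - <<'E'
from press import *
g=r.grab_frame('side'); m=nearest(g,'plate',(.58,-.08),.05)
p,e=fit([(g,m)],PL,(.581,-.077,.118),.03); print('plate',p[:2].round(4),np.degrees(p[2]).round(2),round(e))
p,e=pfit([g]); print('press',p[:2].round(4),np.degrees(p[2]).round(2),'seat',(p[:2]-.045*np.array([np.cos(p[2]),np.sin(p[2])])).round(4))
f=r.grab_frame('top'); P=cloud(f); print([ (proj(f,w).round(),P[int(proj(f,w)[1])-1:int(proj(f,w)[1])+2,int(proj(f,w)[0])-1:int(proj(f,w)[0])+2,2].round(3).tolist()) for w in([.450,-.2825,.021],[.4573,-.3682,.021])])
r.close_job()
E
```

```text
plate [ 0.5805 -0.0749] 5.69 67
press [ 0.6292 -0.0749] 6.46 seat [ 0.5845 -0.08  ]
[(array([394., 265.]), [[0.013, 0.021, 0.017], [0.018, 0.018, 0.017], [0.017, 0.025, 0.021]]), (array([421., 263.]), [[0.021, 0.02, 0.022], [0.027, 0.02, 0.022], [0.02, 0.017, 0.014]])]
the job is handed in; nothing more can be done
```

The job is handed in at about 76 s of the 210 s allowed. The support plate is on its two pegs, and both wooden blanks have been pressed and lie flat, insert side up, in the tray. Only two blanks were present. The purple look-alike was left alone, and no verdict was reported.

**What went wrong on the way:**
- The second blank was found about 18 mm short of the ram after I had set it down. The grip probably slipped during the slide, so I regripped it and slid it back under.
- On the first lever stroke for that blank, the fingertip slid to the side of the ball. The reading reached 29 N sideways, so I backed off, recentred the blank and repeated the stroke cleanly.

**Last checks:**
- **Inserts:** I pulled the lever down to its stop for each blank; the upward force jumped at a fingertip height of 0.181 m both times. The pictures then showed both inserts sunk. The depth readings over the inserts were too coarse (13–27 mm) to confirm the exact sink depth.
- **Lever:** the ball is back at about 0.32 m, its rest height.
- **Plate:** one peg shows through its hole. Right after seating, the plate was level to about 0.3°, and its top read 42–44 mm above the bench. The positions found by the networks stayed within 3 mm of the seat estimated at the start.
- **Check that disagreed:** a last fit from the side camera alone put plate and seat about 6 mm apart and 0.8° out. I think the press half of that fit is off, because its press position is 4.5 mm from its own earlier value while the plate's moved about 2 mm. I handed in without resolving it.
- **Other things on the bench:** every bystander found again was within a few millimetres of where it started. The side camera missed the hammer and misplaced the square, but the top camera found both in place.

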